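# Make up an oven tile with a graded stack of wheel blanks

## Task

Make up a tile load of wheel blanks for the oven: first slide the top tile sideways off the tile stack, without lifting it or moving the tiles below, onto the raised landing beside it until it is fully home against the end stop. Then take every wheel hanging on the sloping rack up off its peg and lay them flat on that tile in one stack centred on the middle of the tile, the largest at the bottom and each one smaller than the one under it. Leave the tile home, let go of everything, and do not disturb the jar and the blocks standing around.

Things in the scene. Friction and masses are not known exactly. Their poses are not given: they have to be found in the camera images.
- landing (a point): Centre of the upper face of the raised plywood landing of the tile tray. z up; +y points from the landing to the bay with the tile stack; x runs along the tiles' long side. Fully home, the top tile's centre stands 6 mm above this point. The landing is 1 mm lower than the underside of the top tile.
- tile_tray: Fixed plywood tray, 176 (x) x 216 (y) mm, origin under its centre, axes as landing. Bay at y = +45 mm holding three stacked tiles; landing at y = -53 mm. Dark strips 6 mm above the landing guide the tile: two along its sides, 156 mm apart and flared at the bay end, and the end stop across its -y end (inner face at y = -100 mm).
- tile_top_c (a point): Centre (half-way up) of the top one of the three stacked white perforated ceramic tiles. A tile is 94 x 150 x 12.5 mm, 0.25 kg, loose; its point's x axis runs along the 94 mm, y along the 150 mm, z up. It lies with its 94 mm side along the tray's y axis, so it slides along its short side.
- tile_mid_c (a point): Centre of the tile just below the top one, same size; it must stay where it is.
- tile_low_c (a point): Centre of the lowest tile, same size; it must stay where it is.
- wheel_64_c (a point): Centre (half-way up, in the middle of the hole) of the brick-red (terracotta) wheel: a flat ring 64 mm in diameter, 13 mm thick, centre hole 14 mm, about 101 g. z is the wheel's axis (up or down once it lies flat). May be absent (None from the start). At the start it hangs on one of the rack's five pegs, z pointing away from the rack's board along the peg.
- wheel_56_c (a point): Centre (half-way up, in the middle of the hole) of the white wheel: a flat ring 56 mm in diameter, 13 mm thick, centre hole 14 mm, about 95 g. z is the wheel's axis (up or down once it lies flat). May be absent (None from the start). At the start it hangs on one of the rack's five pegs, z pointing away from the rack's board along the peg.
- wheel_48_c (a point): Centre (half-way up, in the middle of the hole) of the green wheel: a flat ring 48 mm in diameter, 13 mm thick, centre hole 14 mm, about 88 g. z is the wheel's axis (up or down once it lies flat). May be absent (None from the start). At the start it hangs on one of the rack's five pegs, z pointing away from the rack's board along the peg.
- wheel_40_c (a point): Centre (half-way up, in the middle of the hole) of the yellow wheel: a flat ring 40 mm in diameter, 13 mm thick, centre hole 14 mm, about 82 g. z is the wheel's axis (up or down once it lies flat). May be absent (None from the start). At the start it hangs on one of the rack's five pegs, z pointing away from the rack's board along the peg.
- wheel_32_c (a point): Centre (half-way up, in the middle of the hole) of the blue wheel: a flat ring 32 mm in diameter, 13 mm thick, centre hole 14 mm, about 76 g. z is the wheel's axis (up or down once it lies flat). May be absent (None from the start). At the start it hangs on one of the rack's five pegs, z pointing away from the rack's board along the peg.
- rack: Fixed wooden rack, 345 mm wide (its y), 110 mm deep, origin under its centre. Its board rises at 40 degrees from the -x edge (near the robot) to 112 mm high at +x. Five brass pegs stand square on the board in a row along y, 68 mm apart: a collar 20 mm across keeps the wheel 8 mm off the board, then a pin 9 mm across, 25 mm long, goes through its hole; wheels come off along the peg.
- flux_jar_c (a point): Bystander: white jar with a yellow lid, 46 mm across, 41 mm high; centre.
- charcoal_block_c (a point): Bystander: black block 45 x 71 x 22 mm; centre.
- wax_block_c (a point): Bystander: green block 32 x 61 x 18 mm; centre.

How it is judged (in metres and radians):
On the way:
1. the top tile has been slid off the stack and lies fully home on the landing (y of tile_top_c in the frame of landing between -0.007 and 0.007 m and x of tile_top_c in the frame of landing between -0.007 and 0.007 m and z of tile_top_c in the frame of landing below 0.009 m and angle between tile_top_c's own z axis and vertical below 0.05 rad), for 0.2 s.
At the end, for the whole second after the job is handed in: The top tile lies flat on the landing within 7 mm of fully home; all wheels present lie flat on it, at rest, each within 9 mm of the middle of the tile, every larger wheel lower than every smaller one (all of step 1 and horizontal distance between each of wheel_64_c, wheel_56_c, wheel_48_c, wheel_40_c, wheel_32_c and tile_top_c below 0.009 m and angle between the z axis of each of wheel_64_c, wheel_56_c, wheel_48_c, wheel_40_c, wheel_32_c and the z axis of tile_top_c, either way round below 0.08 rad and linear speed of each of wheel_64, wheel_56, wheel_48, wheel_40, wheel_32 below 0.02 m/s and ((z of wheel_56_c in the frame of wheel_64_c above 0.01 m and angle between wheel_64_c's own z axis and vertical below 0.2 rad) or (z of wheel_56_c in the frame of wheel_64_c below -0.01 m and angle between wheel_64_c's own z axis and vertical above 2.9 rad)) and ((z of wheel_48_c in the frame of wheel_64_c above 0.01 m and angle between wheel_64_c's own z axis and vertical below 0.2 rad) or (z of wheel_48_c in the frame of wheel_64_c below -0.01 m and angle between wheel_64_c's own z axis and vertical above 2.9 rad)) and ((z of wheel_40_c in the frame of wheel_64_c above 0.01 m and angle between wheel_64_c's own z axis and vertical below 0.2 rad) or (z of wheel_40_c in the frame of wheel_64_c below -0.01 m and angle between wheel_64_c's own z axis and vertical above 2.9 rad)) and ((z of wheel_32_c in the frame of wheel_64_c above 0.01 m and angle between wheel_64_c's own z axis and vertical below 0.2 rad) or (z of wheel_32_c in the frame of wheel_64_c below -0.01 m and angle between wheel_64_c's own z axis and vertical above 2.9 rad)) and ((z of wheel_48_c in the frame of wheel_56_c above 0.01 m and angle between wheel_56_c's own z axis and vertical below 0.2 rad) or (z of wheel_48_c in the frame of wheel_56_c below -0.01 m and angle between wheel_56_c's own z axis and vertical above 2.9 rad)) and ((z of wheel_40_c in the frame of wheel_56_c above 0.01 m and angle between wheel_56_c's own z axis and vertical below 0.2 rad) or (z of wheel_40_c in the frame of wheel_56_c below -0.01 m and angle between wheel_56_c's own z axis and vertical above 2.9 rad)) and ((z of wheel_32_c in the frame of wheel_56_c above 0.01 m and angle between wheel_56_c's own z axis and vertical below 0.2 rad) or (z of wheel_32_c in the frame of wheel_56_c below -0.01 m and angle between wheel_56_c's own z axis and vertical above 2.9 rad)) and ((z of wheel_40_c in the frame of wheel_48_c above 0.01 m and angle between wheel_48_c's own z axis and vertical below 0.2 rad) or (z of wheel_40_c in the frame of wheel_48_c below -0.01 m and angle between wheel_48_c's own z axis and vertical above 2.9 rad)) and ((z of wheel_32_c in the frame of wheel_48_c above 0.01 m and angle between wheel_48_c's own z axis and vertical below 0.2 rad) or (z of wheel_32_c in the frame of wheel_48_c below -0.01 m and angle between wheel_48_c's own z axis and vertical above 2.9 rad)) and ((z of wheel_32_c in the frame of wheel_40_c above 0.01 m and angle between wheel_40_c's own z axis and vertical below 0.2 rad) or (z of wheel_32_c in the frame of wheel_40_c below -0.01 m and angle between wheel_40_c's own z axis and vertical above 2.9 rad))); the robot touches nothing.
It fails at once if the top tile is lifted instead of slid (z of tile_top_c in the frame of landing above 0.03 m).
It fails at once if a lower tile of the stack is pushed out of place (distance of any of tile_mid_c, tile_low_c from where it was at the start of the episode above 0.012 m).
It fails at once if a bystander (yellow-lidded jar, black block, green block) is pushed away (distance of any of flux_jar_c, charcoal_block_c, wax_block_c from where it was at the start of the episode above 0.02 m).
Of wheel_64, wheel_56, wheel_48, wheel_40, wheel_32 only 4 to 5 are there at a start; the rules pass over those that are not, and their reading is None.
At some moment in a run one of tile_top, wheel_64, wheel_56, wheel_48, wheel_40, wheel_32 may be knocked a few centimetres aside while the robot is not near it.
It also fails if it takes over 210 s, if anything falls off the work surface, if the arm or the gripper's body presses on something with over 40 N, if the wrist force passes 120 N, or if a joint passes its speed limit or range.

## Robot

A 6-joint arm with a two-finger parallel gripper is mounted at the origin on a cart in front of the work surface, level with it; the furniture and walls round the work are solid. World frame = base frame: x ahead of the robot, y to its left, z up, the work surface at z = 0. Lengths are in m, angles in degrees, forces in N, time in s.
With the tool pointing down it reaches from about 0.25 to 0.725 m from the base axis. Payload 9.7 kg.
Tool frame: the origin (TCP) lies at the very end of the fingers, on their centre line; the grasp point (between the pads) lies 19 mm behind it (bot.grip_point_offset is the distance from the TCP to the grasp point, in m); y points along the fingers, x is the direction in which the jaws open and shut, and the axes are right-handed (so a half turn about y gives the same grasp; the last joint's range is limited). The gripper opens to 85 mm and grips with 20 to 120 N. Pads are 22 mm wide; open, the fingers measure 114 mm over their backs; the gripper's body (76 mm by 85 mm) begins 54 mm behind the grasp point. The pads swing forward as they close: fully open they stand 13 mm farther back than shut.
Start: joints at [-73.453, 4.979, 10.078, 95.1, 0, 90], TCP at [0.157, -0.527, 0.231] pointing down, gripper open.
Joint ranges: [-179.16, 179.16], [-48.56, 103.87], [-65.8, 70.77], [-126.05, 130.52], [-82.76, 87.17], [-180, 180]. Speed limits (degrees/s): [127.2, 127.2, 147.25, 180, 180, 180].

## Interface

Orientations are given as [roll, pitch, yaw] about the fixed x, y, z axes, in that order (R = Rz(yaw) Ry(pitch) Rx(roll)).
In Python, from workcell import bot gives the robot as it stands.
- The arm moves only by the shell command python3 -m inch 'ROWS' [FORCE]. ROWS is JSON, a list of rows, each a list of 3 entries, a list of its own where there are three numbers: the shift along the tool's x, y, z in mm, then the turn, a rotation vector about the tool's x, y, z in rad, then the finger opening in mm, from 0 to 85.4. In form: [[[x, y, z], [ax, ay, az], grip], ...]. A call has 1 to 20 rows; each row is the pose to reach, as a shift and turn from the pose measured when the call began, along the tool's axes at that moment; what a row does not reach only later rows make up. A row lasts 1/10 s, in which the tool goes at most 50 mm and 8.59 degrees, less where a joint would pass 70% of its speed; a pose out of reach is approached as far as the arm can. A call with a gripper value outside its range is refused whole. The fingers move at their own pace and stop on an object; FORCE is the grip in N (left out, the last holds). Time passes only in rows, so rows that repeat a pose let the fingers close. It gives the time, the measured TCP pose, the force and the opening at its end, in the units of the state.
- bot.get_obs(): the state, without advancing time (a new reading comes with each control period).
- bot.camera(name): name is "side" or "top" or "wrist"; returns a dict with "frame" (480x640x3 uint8, red, green, blue), "mtx" (3x3 intrinsics, pixels), "origin" and "orientation" of the camera in the world. Camera axes: x right, y down, z forward; pixel columns grow to the right and rows downward; lengths in m; the calibration is good to about 2 mm. A picture is of the moment at which its call begins. There is no depth.
- bot.job_done(): hands the job in, once; it reports no verdict.
Trained networks look in a picture, given as the dict that the camera call returned (one of the last four; its "shot" number tells which), for a name from the list of things; names that differ only in an ending like _2 or _b are one class to them, and where a whole thing is asked for, a point or a joint stands for the part that bears it (a point fixed in the world has none). Each returns a list of dicts, best first, with "confidence" (0 to 1); they miss things now and then, are a little off and sometimes report something else, mostly with a low value. They report only what shows in the picture. A call takes as long as a camera call.
- bot.search_frame(picture, name): "box" ([left, top, right, bottom] in pixels, round what is visible of it).
- bot.cut_out(picture, name): "region" (480x640 bool, what is visible of it) and "box" ([left, top, right, bottom] in pixels, round what is visible of it).
The state is a dict: "time": time; "q": joint angles; "qd": joint speeds; "joint_efforts": joint torques, N m; "ee_pos": TCP position; "tcp_rot": TCP orientation; "wrist_force": force on the tool from outside, world axes, zero at the start; "torque": the same for the moment, N m; "opening": finger opening in m.
Only numpy, scipy, OpenCV 4.12 (cv2) and the standard library are available. Lean on these libraries where they do the work, as an engineer would, in place of code of your own. Each camera call takes 0.05 s, during which the arm holds its last target. There are 200 camera calls.

## Working session

There is one attempt and no reset: what is moved stays moved. The work goes in short steps, Python scripts to look and compute and a shell command to move; the robot and the scene stay as the last step left them, time stands still between calls to the robot, and variables do not carry over. Pictures are saved under pics/ and viewed, about 12 in all and at most 16, crops included, and the job is handed in when it is done.

```bash
mkdir -p pics; ls
python3 - <<'E'
from workcell import bot
import cv2
print(bot.get_obs())
for n in ("side","top"):
    p=bot.camera(n); cv2.imwrite(f"pics/{n}0.png",p["frame"][:,:,::-1]); print(n,p["mtx"].tolist(),p["origin"],p["orientation"])
    for k in ["tile_tray","tile_top_c","rack","wheel_64_c","wheel_56_c","wheel_48_c","wheel_40_c","wheel_32_c","flux_jar_c","charcoal_block_c","wax_block_c"]:
        print(k,[(d["box"],round(d["confidence"],2)) for d in bot.search_frame(p,k)][:2])
E
```

```text
pics
{'time': 0.0, 'q': array([-7.34552662e+01,  5.01104360e+00,  1.00324086e+01,  9.50981178e+01,
       -2.39238670e-04,  8.99994922e+01]), 'qd': array([-0.02925384,  0.00119674,  0.00584392, -0.05826589,  0.058408  ,
        0.00250025]), 'joint_efforts': array([ 2.73596861e-04, -5.20383918e+01,  4.64807689e+01,  1.61893247e-02,
        2.06060014e-05,  9.41772868e-06]), 'ee_pos': array([ 0.15655317, -0.52700753,  0.23056528]), 'tcp_rot': array([-9.00002386e+01,  7.67527449e-02, -7.34547584e+01]), 'wrist_force': array([-0.13662548,  0.57588055,  0.57323653]), 'torque': array([-0.0478168 , -0.03198624, -0.00430992]), 'opening': 0.08534139808973568}
side [[593.223232919242, 0.0, 308.6018708939197], [0.0, 593.223232919242, 245.5118032478129], [0.0, 0.0, 1.0]] [-0.18345481  1.20847516  0.61497184] [-109.56817342    1.01320445 -148.40161929]
tile_tray [([231.2, 274.5, 305.3, 339.6], 0.86)]
tile_top_c [([229.8, 294.2, 273.1, 323.1], 0.66)]
rack [([296.6, 208.1, 387.6, 284.9], 0.95)]
wheel_64_c []
wheel_56_c [([315.0, 240.6, 330.8, 256.0], 0.77)]
wheel_48_c [([351.0, 219.7, 366.5, 235.2]
[... 426 characters left out ...]
5852678    0.55398446  -89.26789736]
tile_tray [([169.0, 187.7, 267.5, 268.7], 0.72)]
tile_top_c [([173.1, 189.0, 217.6, 260.1], 0.81), ([169.9, 185.1, 268.1, 267.3], 0.27)]
rack [([323.1, 209.6, 492.3, 272.3], 0.67), ([166.1, 186.6, 268.3, 268.6], 0.49)]
wheel_64_c [([457.4, 233.7, 488.4, 256.7], 0.69)]
wheel_56_c [([330.9, 232.3, 356.7, 256.8], 0.97)]
wheel_48_c [([427.3, 232.6, 452.5, 252.5], 0.83)]
wheel_40_c [([367.3, 236.9, 384.0, 254.4], 0.52)]
wheel_32_c [([404.9, 238.4, 414.7, 250.2], 0.6), ([276.2, 166.0, 297.4, 186.5], 0.27)]
flux_jar_c []
charcoal_block_c [([155.3, 273.0, 191.6, 300.0], 0.84)]
wax_block_c [([420.0, 291.1, 448.7, 313.5], 0.6), ([324.3, 210.3, 491.9, 274.1], 0.35)]
```

Run:
```python
import cv2
a=cv2.imread("pics/top0.png")[150:330,140:520]; cv2.imwrite("pics/t0c.png",cv2.resize(a,None,fx=2.1,fy=2.1,interpolation=2))
a=cv2.imread("pics/side0.png")[180:380,200:440]; cv2.imwrite("pics/s0c.png",cv2.resize(a,None,fx=3,fy=3,interpolation=2))
```

```text
(no output)
```

View pics/t0c.png

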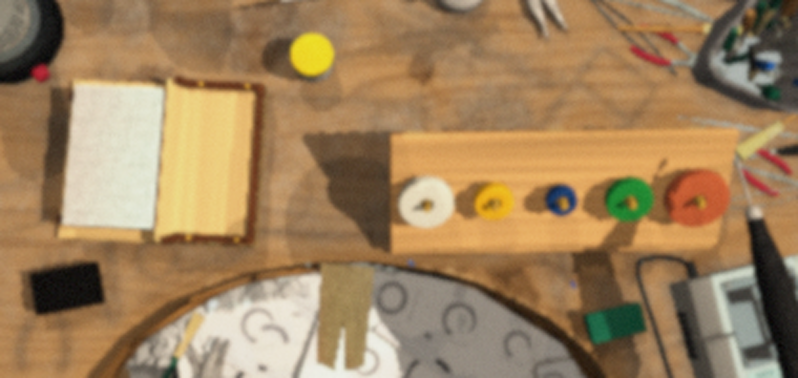

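View pics/s0c.png

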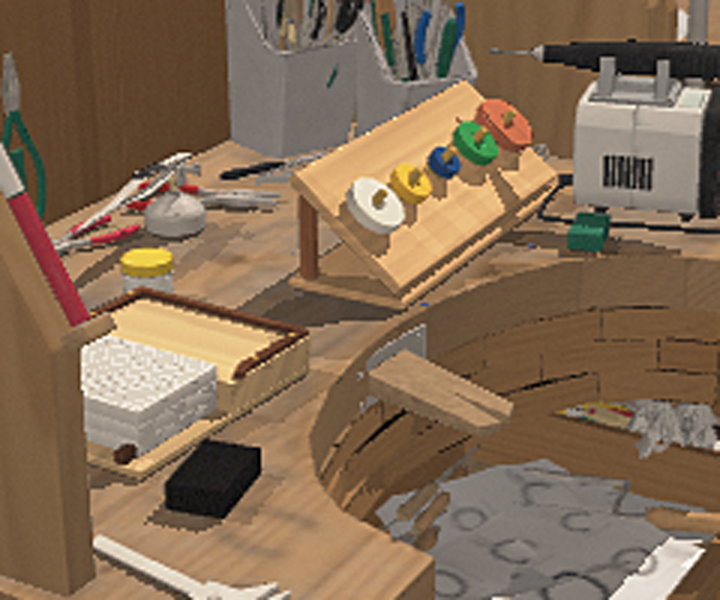

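The top crop shows the tile stack at far left (full-frame about 173–217, 189–260) with the landing to its right. The jar and black block stand clear. The rack carries all five wheels in the order white, yellow, blue, green, red from +y to −y. The side crop agrees; the tile's near edge is partly hidden behind a post there.

```bash
cat > h.py <<'E'
import numpy as np, cv2
from scipy.spatial.transform import Rotation as Ro
from scipy.optimize import least_squares
from workcell import bot
W=[64,56,48,40,32]
def cam(p): return np.array(p["mtx"]),np.array(p["origin"]),Ro.from_euler("xyz",p["orientation"],degrees=True).as_matrix()
def proj(p,X):
    K,o,R=cam(p); c=(np.atleast_2d(X)-o)@R; u=c@K.T; return u[:,:2]/u[:,2:]
def ray(p,uv):
    K,o,R=cam(p); d=R@np.linalg.solve(K,[uv[0],uv[1],1]); return o,d/np.linalg.norm(d)
def onz(p,uv,z):
    o,d=ray(p,uv); return o+d*(z-o[2])/d[2]
def tri(obs):
    A=0;b=0
    for p,uv in obs:
        o,d=ray(p,uv); M=np.eye(3)-np.outer(d,d); A=A+M; b=b+M@o
    X=np.linalg.solve(A,b); return X,max(np.linalg.norm(proj(p,X)[0]-uv) for p,uv in obs)
def cent(p,name):
    r=bot.cut_out(p,name)
    if not r: return None
    m=r[0]["region"].astype(np.uint8); M=cv2.moments(m,True)
    return np.array([M["m10"]/M["m00"],M["m01"]/M["m00"]]),r[0]["confidence"],m
def quad(m):
    """4 corners of a mask"""
    c=max(cv2.findContours(m,0,2)[0],key=cv2.contourArea); h=cv2.convexHull(c)
    return cv2.boxPoints(cv2.minAreaRect(h))
def frame(y,x):
    """tool R with approach y and jaw x"""
    y=np.array(y,float);y/=np.linalg.norm(y);x=np.array(x,float);x-=y*(x@y);x/=np.linalg.norm(x)
    return np.column_stack([x,y,np.cross(x,y)])
def cur():
    o=bot.get_obs(); return np.array(o["ee_pos"]),Ro.from_euler("xyz",o["tcp_rot"],degrees=True).as_matrix(),o
def go(P,R,frm=None):
    p,R0,o=frm or cur(); s=R0.T@(np.array(P)-p)*1000; r=Ro.from_matrix(R0.T@R).as_rotvec()
    print("shift",s.round(1).tolist(),"rot",r.round(4).tolist(),"ang",np.degrees(np.linalg.norm(r)).round(1)); return P,R,None
def shot(n,f): 
    p=bot.camera(n); cv2.imwrite(f"pics/{f}.png",p["frame"][:,:,::-1]); return p
E
python3 - <<'E'
from h import *
t=shot("top","t1");s=shot("side","s1")
for w in W:
    a=cent(t,f"wheel_{w}_c");b=cent(s,f"wheel_{w}_c")
    if a and b: print(w,tri([(t,a[0]),(s,b[0])]),a[1],b[1])
    elif a: print(w,onz(t,a[0],.09))
a=cent(t,"tile_top_c"); q=quad(a[2]); 
for z in (.04,.045,.05): print("tile",z,onz(t,a[0],z)); 
print([onz(t,c,.045).round(3).tolist() for c in q])
b=cent(s,"tile_top_c"); print(b[0] if b else 0)
for k in ("flux_jar_c","charcoal_block_c","wax_block_c"):
    a=cent(t,k);b=cent(s,k); print(k,a and onz(t,a[0],.02).round(3), b and onz(s,b[0],.02).round(3))
p=bot.camera("wrist"); P,R,_=cur(); K,o,C=cam(p); print(K[0,0],"cam in tool",(R.T@(o-P)),(R.T@C).round(3).tolist())
E
```

```text
64 (array([ 0.5732464 , -0.34403515,  0.08084727]), np.float64(0.6041467154079799)) 0.9 0.58
56 (array([ 0.56762081, -0.07269371,  0.07905569]), np.float64(0.08603557293352299)) 0.72 0.78
48 (array([ 0.71560925, -0.24909929, -0.16392821]), np.float64(54.2578224758116)) 0.95 0.56
40 (array([0.50154631, 0.16524574, 0.20853127]), np.float64(51.603634895478585)) 0.74 0.5
32 (array([ 0.57126815, -0.20904241,  0.07689856]), np.float64(0.31584032549343216)) 0.63 0.47
tile 0.04 [0.61633618 0.25527258 0.04      ]
tile 0.045 [0.61549649 0.25389294 0.045     ]
tile 0.05 [0.6146568  0.25251329 0.05      ]
[[0.541, 0.306, 0.045], [0.699, 0.302, 0.045], [0.691, 0.201, 0.045], [0.534, 0.207, 0.045]]
[245.15204678 306.3754386 ]
flux_jar_c [0.732 0.048 0.02 ] [0.742 0.031 0.02 ]
charcoal_block_c [0.478 0.302 0.02 ] [0.468 0.322 0.02 ]
wax_block_c [ 0.45  -0.274  0.02 ] [ 0.437 -0.249  0.02 ]
354.4321185990094 cam in tool [ 0.00027443 -0.1433168   0.07617402] [[1.0, -0.0, 0.0], [-0.0, -0.299, 0.954], [-0.0, -0.954, -0.299]]
```

Run:
```python
from h import *
go([.615,.20,.22],frame([0,0,-1],[1,0,0]))
```

```text
shift [-566.6, 11.3, 646.5] rot [-0.0, -1.282, -0.0] ang 73.5
```

```bash
python3 -m inch '[[[-142,3,161],[0,-0.32,0],85],[[-142,3,161],[0,-0.32,0],85],[[-142,3,161],[0,-0.32,0],85],[[-142,3,161],[0,-0.32,0],85],[[-142,3,161],[0,-0.32,0],85],[[-283,6,323],[0,-0.64,0],85],[[-283,6,323],[0,-0.64,0],85],[[-283,6,323],[0,-0.64,0],85],[[-283,6,323],[0,-0.64,0],85],[[-283,6,323],[0,-0.64,0],85],[[-425,9,485],[0,-0.96,0],60],[[-425,9,485],[0,-0.96,0],60],[[-425,9,485],[0,-0.96,0],40],[[-425,9,485],[0,-0.96,0],0],[[-425,9,485],[0,-0.96,0],0]]' 40
python3 -m inch '[[[-71,1,81],[0,-0.16,0],0],[[-71,1,81],[0,-0.16,0],0],[[-71,1,81],[0,-0.16,0],0],[[-141,2,162],[0,-0.32,0],0],[[-141,2,162],[0,-0.32,0],0],[[-141,2,162],[0,-0.32,0],0],[[-141,2,162],[0,-0.32,0],0],[[-141,2,162],[0,-0.32,0],0]]'
python3 - <<'E'
from h import *
p=shot("wrist","w1")
a=cent(p,"tile_top_c")
if a: print(a[0],a[1],quad(a[2]).tolist())
for k in ("tile_tray",): print([(d["box"],d["confidence"]) for d in bot.search_frame(p,k)])
print(cur()[0],cam(p)[1])
E
```

```text
time: 3.75
ee_pos: [0.5019, 0.0218, 0.2216]
tcp_rot: [-90.0, 0.0, -18.3]
wrist_force: [-0.7, -0.2, -0.4]
opening: 0.0167
time: 4.55
ee_pos: [0.4192, 0.2189, 0.2198]
tcp_rot: [-90.0, 0.0, 0.0]
wrist_force: [-0.0, -0.3, 0.1]
opening: -0.0001
[539.63425826 171.61989851] 0.65 [[446.6730041503906, 223.0484161376953], [450.5641174316406, 115.39389038085938], [639.245361328125, 122.21369934082031], [635.354248046875, 229.86822509765625]]
[([410.8, 97.8, 625.0, 327.0], 0.58)]
[0.41942968 0.21857967 0.21975174] [0.41945449 0.29466727 0.3631383 ]
```

View pics/w1.png

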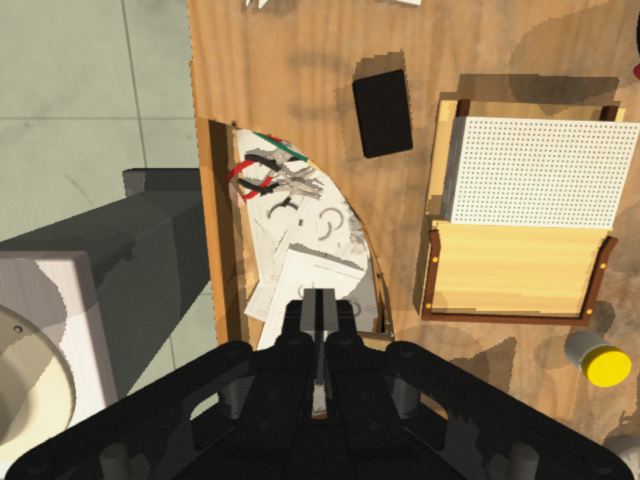

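The wrist view shows the tile stack at about (443–640, 116–230). The landing lies below it with the dark guides and stop at (425–615, 235–325), and two dark posts stand behind the stack near (462, 107) and (608, 112). I'll move over it for a straight look.

```bash
python3 -m inch '[[[48,0,0],[0,0,0],0],[[96,0,0],[0,0,0],0],[[144,0,0],[0,0,0],0],[[190,0,-15],[0,0,0],0],[[190,0,-15],[0,0,0],0],[[190,0,-15],[0,0,0],0],[[190,0,-15],[0,0,0],0]]'
python3 - <<'E'
from h import *
p=shot("wrist","w2")
a=cent(p,"tile_top_c")
if a:
  q=quad(a[2]); print(a[0],a[1],q.tolist())
  for z in (.04,.044,.048,.052): 
    X=np.array([onz(p,c,z) for c in q]); print(z,X.mean(0).round(4),[np.linalg.norm(X[i]-X[i-1]).round(4) for i in range(4)])
print(cur()[0])
E
```

```text
time: 5.4
ee_pos: [0.6091, 0.2027, 0.2201]
tcp_rot: [-90.0, 0.0, -0.1]
wrist_force: [0.1, -0.9, 0.8]
opening: 0.0002
[327.37712285 152.69822856] 0.88 [[236.29522705078125, 206.9088134765625], [240.079833984375, 94.63190460205078], [419.14605712890625, 100.6678466796875], [415.3614501953125, 212.94476318359375]]
0.04 [0.6171 0.255  0.04  ] [np.float64(0.167), np.float64(0.0975), np.float64(0.1523), np.float64(0.098)]
0.044 [0.617  0.2553 0.044 ] [np.float64(0.1649), np.float64(0.0963), np.float64(0.1504), np.float64(0.0968)]
0.048 [0.6169 0.2556 0.048 ] [np.float64(0.1628), np.float64(0.0951), np.float64(0.1485), np.float64(0.0956)]
0.052 [0.6168 0.2559 0.052 ] [np.float64(0.1608), np.float64(0.0939), np.float64(0.1467), np.float64(0.0944)]
[0.60872104 0.20337694 0.22091623]
```

View pics/w2.png

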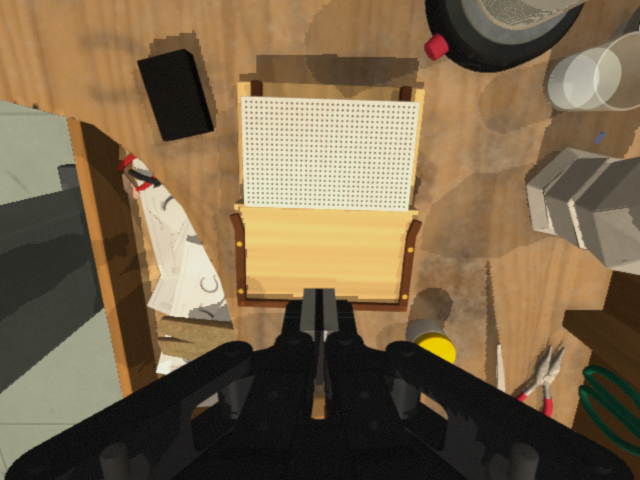

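The view shows the tile with corners at about (241,96), (420,102), (408,211) and (243,208), and the landing in front ending at the stop near row 303. The jar is clear at (430, 345).

```bash
cat >> h.py <<'E'
def rect_pts(v,a,b):
    x,y,z,th=v; c=np.array([[-a,-b],[a,-b],[a,b],[-a,b]])/2; R=np.array([[np.cos(th),-np.sin(th)],[np.sin(th),np.cos(th)]])
    return np.column_stack([c@R.T+[x,y],np.full(4,z)])
def fit_tile(p,m,v0,fixz=None):
    c=max(cv2.findContours(m,0,cv2.CHAIN_APPROX_NONE)[0],key=cv2.contourArea); c=cv2.convexHull(c)[:,0] if 0 else c[:,0].astype(float)
    def res(v):
        if fixz: v=[v[0],v[1],fixz,v[3]]
        q=proj(p,rect_pts(v,.150,.094)).astype(np.float32).reshape(-1,1,2)
        return np.array([cv2.pointPolygonTest(q,(float(a),float(b)),True) for a,b in c])
    return least_squares(res,v0,loss="soft_l1",f_scale=1,diff_step=1e-4,x_scale=[.01,.01,.01,.05])
E
python3 - <<'E'
from h import *
p=bot.camera("wrist"); a=cent(p,"tile_top_c")
r=fit_tile(p,a[2],[.617,.2555,.046,-.03]); print(r.x.round(4),np.sqrt(np.mean(r.fun**2)))
t=bot.camera("top"); b=cent(t,"tile_top_c")
if b:
  r2=fit_tile(t,b[2],[.617,.2555,.046,-.03],fixz=r.x[2]); print(r2.x.round(4),np.sqrt(np.mean(r2.fun**2)))
# end stop inner face guess
th=r.x[3]; 
for z in (.03,.036): print([onz(p,u,z).round(4).tolist() for u in ((246,300),(405,304),(325,302))])
E
```

```text
[ 0.6168  0.2555  0.0433 -0.0346] 0.3816870575686075
[0.6147 0.2524 0.046  0.0341] 8.287639971926785
[[0.5328, 0.1088, 0.03], [0.699, 0.104, 0.03], [0.6152, 0.1064, 0.03]]
[[0.5342, 0.1118, 0.036], [0.6974, 0.1071, 0.036], [0.6151, 0.1095, 0.036]]
```

```bash
python3 -m inch '[[[3,25,30],[0,0.033,0],0],[[6,50,60],[0,0.033,0],0],[[9,75,90],[0,0.033,0],0],[[10.6,100,122],[0,0.033,0],0],[[10.6,100,122],[0,0.033,0],0],[[10.6,100,122],[0,0.033,0],0],[[10.6,100,122],[0,0.033,0],0]]'
python3 - <<'E'
from h import *
th=-.0346; ex=[np.cos(th),np.sin(th),0]; C=np.array([.6168,.2555,0]); ey=np.array([-np.sin(th),np.cos(th),0])
go(C+ey*.070+[0,0,.036],frame([0,0,-1],ex)); go(C-ey*.040+[0,0,.036],frame([0,0,-1],ex)); print(cur()[2]["q"].round(1))
E
```

```text
time: 6.4
ee_pos: [0.6199, 0.3254, 0.1222]
tcp_rot: [-89.9, -0.1, -1.9]
wrist_force: [0.8, 0.5, 0.3]
opening: 0.0001
shift [-0.9, 86.2, -0.1] rot [-0.0015, 0.0012, 0.0025] ang 0.2
shift [-1.0, 86.1, -110.1] rot [-0.0015, 0.0012, 0.0025] ang 0.2
[ 27.7  25.2  22.5  87.1   0.  119.6]
```

```bash
python3 -m inch '[[[-1,30,0],[0,0,0],0],[[-1,60,0],[0,0,0],0],[[-1,75,0],[0,0,0],0],[[-1,86,0],[0,0,0],0],[[-1,86,0],[0,0,0],0],[[-1,86,0],[0,0,0],0],[[-1,86,-5],[0,0,0],0],[[-1,86,-10],[0,0,0],0],[[-1,86,-14],[0,0,0],0],[[-1,86,-18],[0,0,0],0],[[-1,86,-22],[0,0,0],0],[[-1,86,-26],[0,0,0],0],[[-1,86,-30],[0,0,0],0],[[-1,86,-34],[0,0,0],0],[[-1,86,-38],[0,0,0],0],[[-1,86,-40],[0,0,0],0]]'
python3 - <<'E'
from h import *
s=shot("side","s2");p=shot("wrist","w3"); a=cent(p,"tile_top_c")
r=fit_tile(p,a[2],[.617,.2355,.046,-.03]); print(r.x.round(4),np.sqrt(np.mean(r.fun**2)),a[1]); print(cur()[0])
E
```

```text
time: 8.0
ee_pos: [0.6177, 0.2852, 0.0362]
tcp_rot: [-89.9, -0.1, -1.9]
wrist_force: [0.4, 1.8, 1.5]
opening: 0.0
[0.6176 0.228  0.0425 0.0118] 12.611020725471306 0.69
[0.61763215 0.28508324 0.03590828]
```

View pics/w3.png

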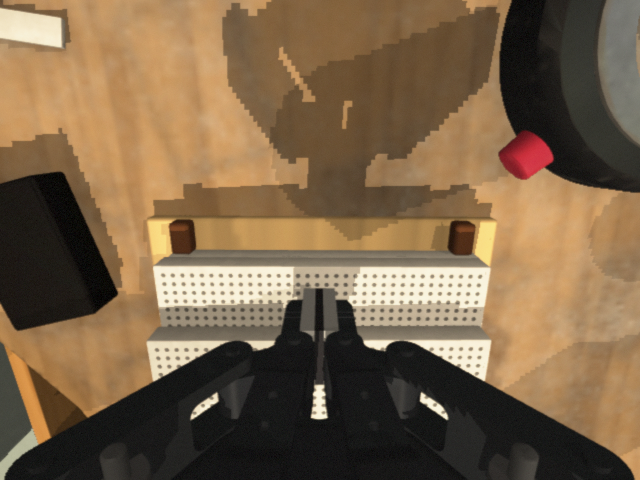

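The top tile has moved about 2 cm (its edge is at row ~330), and the tile below still stands at the posts (row ~255). Pushing on.

```bash
python3 -m inch '[[[0,0,-4],[0,0,0],0],[[0,0,-8],[0,0,0],0],[[0,0,-12],[0,0,0],0],[[0,0,-16],[0,0,0],0],[[0,0,-20],[0,0,0],0],[[0,0,-24],[0,0,0],0],[[0,0,-28],[0,0,0],0],[[0,0,-32],[0,0,0],0],[[0,0,-36],[0,0,0],0],[[0,0,-40],[0,0,0],0],[[0,0,-44],[0,0,0],0],[[0,0,-48],[0,0,0],0],[[0,0,-52],[0,0,0],0],[[0,0,-56],[0,0,0],0],[[0,0,-60],[0,0,0],0],[[0,0,-62],[0,0,0],0],[[0,0,-64],[0,0,0],0],[[0,0,-64],[0,0,0],0]]'
python3 -m inch '[[[0,0,-1],[0,0,0],0],[[0,0,-2],[0,0,0],0],[[0,0,-3],[0,0,0],0],[[0,0,-4],[0,0,0],0],[[0,0,-4],[0,0,0],0]]'
python3 -m inch '[[[0,0,-1],[0,0,0],0],[[0,0,-1.5],[0,0,0],0],[[0,0,-2],[0,0,0],0],[[0,0,-2],[0,0,0],0]]'
```

```text
time: 9.95
ee_pos: [0.6154, 0.2208, 0.0358]
tcp_rot: [-90.0, -0.1, -2.0]
wrist_force: [-0.3, -0.2, 0.1]
opening: -0.0002
time: 10.45
ee_pos: [0.6153, 0.2167, 0.0358]
tcp_rot: [-90.0, -0.1, -2.0]
wrist_force: [0.3, 0.4, -0.1]
opening: -0.0003
time: 10.85
ee_pos: [0.6155, 0.2156, 0.0361]
tcp_rot: [-89.9, -0.2, -1.9]
wrist_force: [1.4, 6.8, -1.7]
opening: -0.0003
```

```bash
python3 -m inch '[[[0,0,-1],[0,0,0],0],[[0,0,-1.5],[0,0,0],0],[[0,0,-1.5],[0,0,0],0]]'
python3 -m inch '[[[0,0,12],[0,0,0],0],[[0,-40,15],[0,0,0],0],[[0,-80,15],[0,0,0],0],[[0,-120,15],[0,0,0],0],[[0,-170,15],[0,0,0],0],[[0,-170,15],[0,0,0],0],[[0,-170,15],[0,0,0],0]]'
python3 - <<'E'
from h import *
p=shot("wrist","w4"); a=cent(p,"tile_top_c")
for d in bot.cut_out(p,"tile_top_c")[:2]:
  c=np.argwhere(d["region"]).mean(0)[::-1]; print(c,d["confidence"],d["box"])
  r=fit_tile(p,d["region"].astype(np.uint8),[.6134,.1576,.0425,-.034]); print(r.x.round(4),np.sqrt(np.mean(r.fun**2)))
print(cur()[0])
E
```

```text
time: 11.15
ee_pos: [0.6155, 0.2155, 0.0363]
tcp_rot: [-89.7, -0.2, -1.9]
wrist_force: [0.5, 8.2, -0.5]
opening: -0.0
time: 11.85
ee_pos: [0.6161, 0.2302, 0.2079]
tcp_rot: [-89.7, -0.3, -1.9]
wrist_force: [-0.6, 0.6, -0.8]
opening: -0.0005
[318.83716793 198.32518975] 0.71 [222.4, 111.3, 415.4, 341.1]
[0.6151 0.252  0.1235 0.3354] 33.47793598744347
[316.50004175 282.7108977 ] 0.57 [233.5, 245.6, 401.7, 337.0]
[ 0.6129  0.1599  0.0428 -0.0386] 16.028526562383362
[0.61497002 0.22971789 0.20458828]
```

View pics/w4.png

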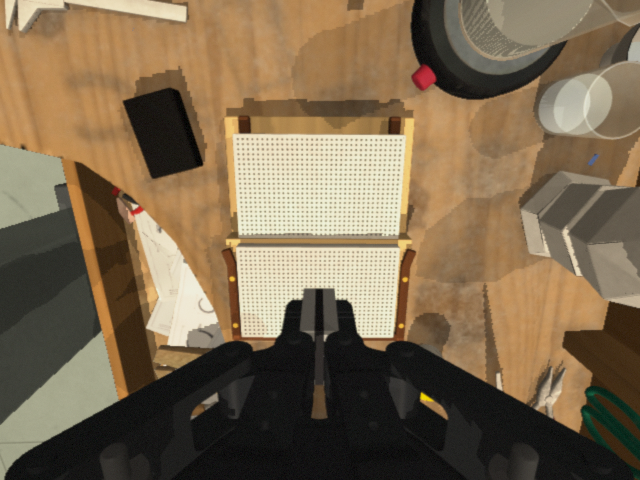

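The tile sits home on the landing (233–400, 240–340) between the dark guides, and the stack below still stands at its posts. Next, the rack.

Run:
```python
from h import *
th=.02; c,s=np.cos(np.radians(40)),np.sin(np.radians(40)); Rz=Ro.from_euler("z",th).as_matrix()
n=Rz@[-s,0,c]; u=Rz@[c,0,s]
go(np.array([.571,-.209,.08])+n*.13,frame(-n,u))
```

```text
shift [-113.2, 23.3, -444.4] rot [0.0147, -0.0516, -0.6974] ang 40.1
```

```bash
python3 -m inch '[[[-11,-20,-44],[0,0,-0.07],0],[[-22,-20,-90],[0,0,-0.14],0],[[-34,-20,-135],[0,0,-0.21],0],[[-45,-20,-180],[0.01,-0.02,-0.28],20],[[-56,-20,-225],[0.01,-0.02,-0.35],40],[[-68,-10,-270],[0.01,-0.03,-0.42],60],[[-79,0,-315],[0.01,-0.04,-0.49],80],[[-90,10,-360],[0.01,-0.05,-0.56],85],[[-102,20,-405],[0.014,-0.05,-0.63],85],[[-113,23,-444],[0.015,-0.052,-0.697],85],[[-113,23,-444],[0.015,-0.052,-0.697],85],[[-113,23,-444],[0.015,-0.052,-0.697],85],[[-113,23,-444],[0.015,-0.052,-0.697],85],[[-113,23,-444],[0.015,-0.052,-0.697],85]]'
python3 - <<'E'
from h import *
p=shot("wrist","w5"); t=bot.camera("top"); s=bot.camera("side")
for w in W:
    o=[]
    for q in (p,t,s):
        a=cent(q,f"wheel_{w}_c"); 
        if a: o.append((q,a[0])); print(w,a[0].round(1),round(a[1],2),end=" | ")
    print()
    if len(o)>1: print(tri(o[:2]))
print(cur()[0],cur()[2]["q"].round(1))
E
```

```text
time: 13.4
ee_pos: [0.4884, -0.2089, 0.18]
tcp_rot: [-90.0, -40.0, 1.3]
wrist_force: [0.5, -0.2, 0.0]
opening: 0.0851
64 [316.1 373. ] 0.77 | 64 [471.3 243.6] 0.71 | 64 [368.2 221.5] 0.61 | 
(array([ 0.57388278, -0.34470007,  0.07856969]), np.float64(0.12127212075486024))
56 [315.   39.3] 0.87 | 56 [342.3 245.3] 0.95 | 56 [324.7 248.2] 0.57 | 
(array([ 0.5672238 , -0.07249388,  0.07858883]), np.float64(0.172340729782756))
48 [315.6 306.4] 0.89 | 48 [439.  243.8] 0.59 | 48 [357.2 227.3] 0.52 | 
(array([ 0.57258613, -0.27695456,  0.07792415]), np.float64(0.32067011305165133))
40 [315.5 141.7] 0.79 | 40 [374.7 244.8] 0.63 | 40 [367.4 221.3] 0.23 | 
(array([ 0.56885617, -0.14062107,  0.07893166]), np.float64(0.28192719764004875))
32 [315.4 230. ] 0.58 | 32 [407.1 244.4] 0.45 | 
(array([ 0.5706713 , -0.20902432,  0.07816555]), np.float64(0.32921945065757074))
[ 0.48762747 -0.21037265  0.17989084] [-35.1 -33.  -36.4  52.6  22.3  60.6]
```

View pics/w5.png

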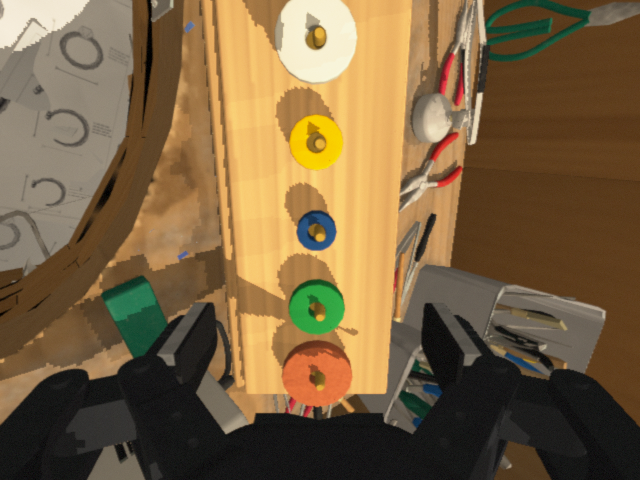

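The wrist view shows the five wheels in a straight column: white (316,38), yellow (316,142), blue (316,230), green (316,307) and red (317,373). They match the triangulated positions, with 68 mm spacing. Grasping the red one first.

```bash
cat >> h.py <<'E'
P0=np.array([.5705,-.2090,.0785]); TH=.0246
c_,s_=np.cos(np.radians(40)),np.sin(np.radians(40)); RZ=Ro.from_euler("z",TH).as_matrix()
N=RZ@[-s_,0,c_]; U=RZ@[c_,0,s_]; YR=RZ@[0,1,0]; RG=frame(-N,U)
def ret(g):
    s=np.sin(np.radians(-6))+g/2/57; return 57*(np.cos(np.radians(6))-np.sqrt(1-s*s))
IDX={64:-2,48:-1,32:0,40:1,56:2}
def wc(w): return P0+YR*.068*IDX[w]-N*.003
HOME=np.array([.6134,.1576,.0425]); RD=frame([0,0,-1],[np.cos(-.0346),np.sin(-.0346),0])
def gtcp(w): return wc(w)-N*(.0015+ret(w)/1000)   # tcp when gripping
E
python3 - <<'E'
from h import *
print([(w,round(ret(w),1),wc(w).round(4).tolist()) for w in W])
a=go(gtcp(64)+N*.06,RG); go(gtcp(64),RG,a); print(bot.get_obs()["wrist_force"])
E
```

```text
[(64, np.float64(6.0), [0.5758, -0.3449, 0.0762]), (56, np.float64(4.1), [0.5691, -0.073, 0.0762]), (48, np.float64(2.6), [0.5741, -0.2769, 0.0762]), (40, np.float64(1.4), [0.5708, -0.141, 0.0762]), (32, np.float64(0.6), [0.5724, -0.209, 0.0762])]
shift [-1.2, 81.8, -136.5] rot [0.0026, -0.0033, -0.0003] ang 0.2
shift [-0.0, 60.0, 0.0] rot [0.0, 0.0, 0.0] ang 0.0
[-0.77340785  0.42704216  1.03077152]
```

Run:
```python
from h import *
t=shot("top","t2");s=shot("side","s3")
for a,b in (((497,217),(363,196)),((499,250),(381,197)),((499,250),(381,194)),((516,321),(437,200))): print(tri([(t,a),(s,b)]))
cv2.imwrite("pics/ts.png",np.hstack([cv2.resize(t["frame"][160:340,400:560,::-1],None,fx=2.5,fy=2.5),cv2.resize(s["frame"][160:310,340:500,::-1],None,fx=2.5,fy=3)]))
```

```text
(array([ 0.61355795, -0.37888199,  0.14478627]), np.float64(3.0931165045308275))
(array([ 0.54934277, -0.37697064,  0.14983528]), np.float64(1.840814557418276))
(array([ 0.54797815, -0.37312601,  0.16019557]), np.float64(1.9424669915393176))
(array([ 0.40015704, -0.40987523,  0.1490787 ]), np.float64(9.690087926756515))
```

View pics/ts.png

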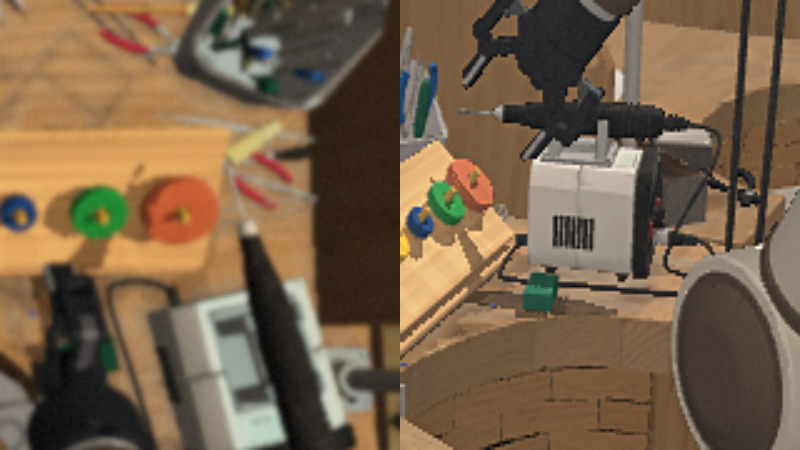

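The crops show the soldering handpiece lying at about z = 0.15 m, y ≈ −0.377, right beside the red wheel (needle 231,190 and body 250,230 in the crop). A square approach would bring the gripper body into it, so I'll lean the tool 25° towards +y for this wheel.

```bash
cat >> h.py <<'E'
A=np.radians(25); RT=frame(-(N*np.cos(A)+YR*np.sin(A)),U)
def tip(R,P,g): return np.array(P)+R[:,1]*ret(g)/1000  # tcp for finger-tip point P
E
python3 - <<'E'
from h import *
g=tip(RT,wc(64)-N*.0015,64)
a=go(g+N*.05+YR*.06,RT); a=go(g+N*.03,RT,a); go(g,RT,a)
E
```

```text
shift [-1.4, 91.1, -79.0] rot [-0.4337, -0.0031, -0.0011] ang 24.8
shift [0.0, 43.5, -45.9] rot [0.0, 0.0, 0.0] ang 0.0
shift [-0.0, 27.2, 12.7] rot [0.0, 0.0, 0.0] ang 0.0
```

```bash
python3 -m inch '[[[0,20,-16],[-0.09,0,0],78],[[0,36,-32],[-0.18,0,0],78],[[-1,55,-48],[-0.27,0,0],78],[[-1,73,-64],[-0.36,-0.003,0],78],[[-1.4,91,-79],[-0.434,-0.003,-0.001],78],[[-1.4,91,-79],[-0.434,-0.003,-0.001],78],[[-1.4,91,-79],[-0.434,-0.003,-0.001],78],[[-1.4,91,-79],[-0.434,-0.003,-0.001],78],[[-1.4,91,-79],[-0.434,-0.003,-0.001],78]]'
python3 - <<'E'
from h import *
g=tip(RT,wc(64)-N*.0015,64)
a=go(g+N*.03,RT); go(g,RT,a); print(cur()[2]["q"].round(1))
p=shot("wrist","w6")
E
```

```text
time: 15.3
ee_pos: [0.5468, -0.2886, 0.1109]
tcp_rot: [-115.0, -40.1, 1.4]
wrist_force: [0.1, -0.0, 0.1]
opening: 0.0781
shift [-1.2, 44.5, -45.0] rot [0.0005, -0.0008, 0.0016] ang 0.1
shift [-0.0, 27.2, 12.7] rot [0.0, 0.0, 0.0] ang 0.0
[-24.5 -27.4 -45.2  26.6  -7.2  70.3]
```

View pics/w6.png

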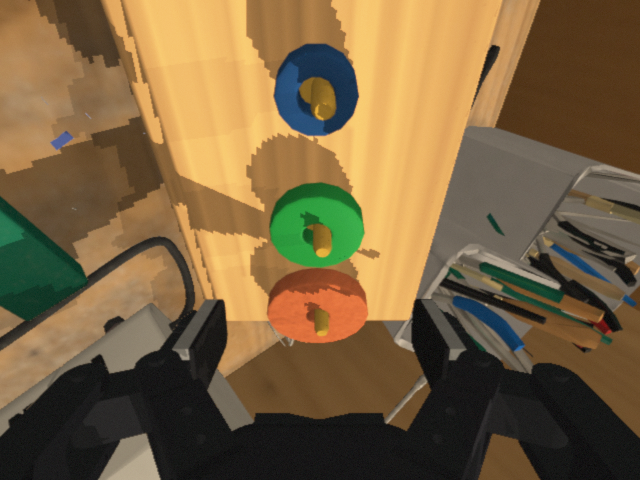

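The red wheel (318,305) is centred between the open fingers, and the tilted hand is clear of the handpiece. Going in to grip it.

```bash
python3 -m inch '[[[-1,15,-15],[0,0,0],78],[[-1,30,-30],[0,0,0],78],[[-1,44,-45],[0,0,0],78],[[-1.5,44.5,-45],[0,0,0],78],[[-1.5,44.5,-45],[0,0,0],78],[[-1.5,51,-42],[0,0,0],78],[[-1.5,58,-39],[0,0,0],78],[[-1.5,65,-35],[0,0,0],78],[[-1.5,72,-32],[0,0,0],78],[[-1.5,72,-32],[0,0,0],78],[[-1.5,72,-32],[0,0,0],78]]'
python3 -m inch '[[[0,0,0],[0,0,0],70],[[0,0,0],[0,0,0],60],[[0,0,0],[0,0,0],55],[[0,0,0],[0,0,0],55],[[0,0,0],[0,0,0],55],[[0,0,0],[0,0,0],55],[[0,0,0],[0,0,0],55]]' 40
python3 - <<'E'
from h import *
p=shot("wrist","w7"); print(cur()[2]["opening"])
g=tip(RT,wc(64)-N*.0015,64); a=go(g,RT); go(g+N*.033,RT,a)
E
```

```text
time: 16.45
ee_pos: [0.5803, -0.347, 0.0697]
tcp_rot: [-115.0, -40.0, 1.4]
wrist_force: [-0.4, -0.4, -1.3]
opening: 0.0777
time: 17.15
ee_pos: [0.5807, -0.3472, 0.0706]
tcp_rot: [-115.1, -40.1, 1.4]
wrist_force: [-2.0, 2.2, 5.9]
opening: 0.0613
0.06137707301244414
shift [-0.2, -0.4, -0.3] rot [0.0007, -0.0006, 0.0022] ang 0.1
shift [0.0, -29.9, -13.9] rot [0.0, 0.0, 0.0] ang 0.0
```

View pics/w7.png

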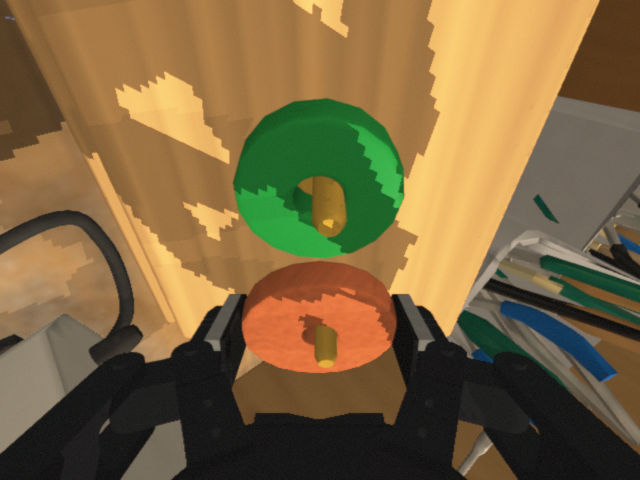

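The red wheel (320,317) sits between both pads. Lifting it along the peg, then moving away towards +y.

```bash
python3 -m inch '[[[0,-6,-3],[0,0,0],55],[[0,-12,-6],[0,0,0],55],[[0,-18,-8.5],[0,0,0],55],[[0,-24,-11],[0,0,0],55],[[0,-30,-14],[0,0,0],55],[[0,-33,-15],[0,0,0],55],[[0,-43,-3],[0,0,0],55],[[0,-60,20],[0,0,0],55],[[0,-80,50],[0,0,0],55],[[0,-100,80],[0,0,0],55],[[0,-120,110],[0,0,0],55],[[0,-120,110],[0,0,0],55],[[0,-120,110],[0,0,0],55]]' 60
python3 - <<'E'
from h import *
p=shot("wrist","w8"); s=shot("side","s4"); P,R,o=cur(); print(o["opening"],P,o["wrist_force"])
for q in (p,s):
  a=cent(q,"wheel_64_c"); print(a and (a[0],a[1]))
b=cent(s,"wheel_64_c"); a=cent(p,"wheel_64_c")
if a and b:
  X,e=tri([(p,a[0]),(s,b[0])]); print("wheel in tool",R.T@(X-P),e)
E
```

```text
time: 18.5
ee_pos: [0.5371, -0.197, 0.1185]
tcp_rot: [-115.1, -40.2, 1.6]
wrist_force: [0.0, 0.7, -0.9]
opening: 0.0607
0.0607285858993211 [ 0.53678786 -0.19833202  0.11789497] [ 0.32689782 -0.30184105 -0.81553265]
(array([317.88474673, 317.30812464]), 0.93)
(array([358.05019305, 221.30501931]), 0.84)
wheel in tool [ 4.05571713e-05 -1.34558640e-02  1.24858364e-03] 3.095191392377886
```

View pics/w8.png

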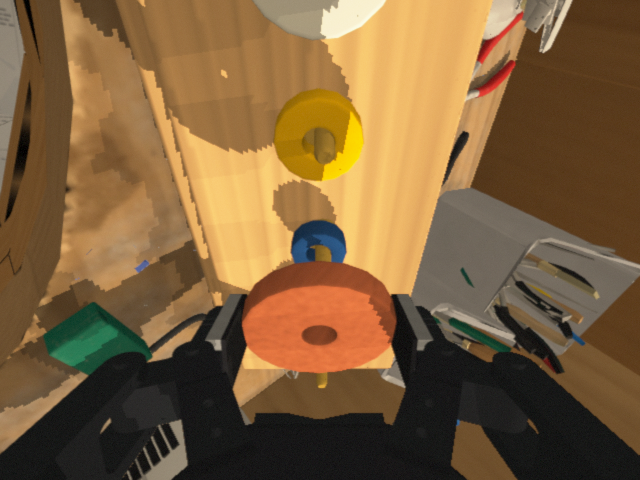

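The red wheel is held clear of its peg at (320,317), still leaned relative to the hand. I'll fit its silhouette to get its pose in the tool frame.

```bash
cat >> h.py <<'E'
def fit_wheel(p,m,w,P,R,v0):
    """v=[x,y,z mm, tilt deg about tool x] wheel centre in tool; axis=-y rotated by tilt about x"""
    c=cv2.convexHull(max(cv2.findContours(m,0,cv2.CHAIN_APPROX_NONE)[0],key=cv2.contourArea))[:,0].astype(float)
    L=[];  # dense samples along hull
    for a,b in zip(c,np.roll(c,-1,0)): L+= [a+(b-a)*t for t in np.arange(0,1,2/max(2,np.linalg.norm(b-a)))]
    f=np.linspace(0,2*np.pi,48,endpoint=False)
    def pts(v):
        Q=np.concatenate([np.column_stack([w/2*np.cos(f),np.full(48,h),w/2*np.sin(f)]) for h in (-6.5,6.5)])
        Q=Q@Ro.from_euler("x",v[3],degrees=True).as_matrix().T+v[:3]
        return proj(p,P+(Q/1000)@R.T)
    def res(v):
        q=cv2.convexHull(pts(v).astype(np.float32)); return [cv2.pointPolygonTest(q,(float(a),float(b)),True) for a,b in L]
    return least_squares(res,v0,loss="soft_l1",diff_step=1e-3,x_scale=[1,1,1,2])
def held(w,v0,name=None):
    p=shot("wrist",name or f"h{w}"); P,R,o=cur(); a=cent(p,f"wheel_{w}_c")
    r=fit_wheel(p,a[2],w,P,R,np.array(v0,float)+.01); print(w,r.x.round(1),"rms",np.sqrt(np.mean(r.fun**2)).round(2),"conf",a[1],"open",o["opening"])
    return r.x
E
python3 - <<'E'
from h import *
v=held(64,[0,-7,0,25]); v=held(64,[0,-7,0,-25])
E
```

```text
64 [ 0.2 -7.2 -4.5 25.5] rms 0.87 conf 0.73 open 0.060767068259160985
64 [ 0.3 -6.4 -5.  25.7] rms 0.81 conf 0.84 open 0.060950662939403585
```

```bash
cat >> h.py <<'E'
def place(v,w,level,gap,up=.1,frm=None):
    """tcp for wheel whose pose in tool is v, on top of `level` wheels"""
    R=RD@Ro.from_euler("x",-v[3],degrees=True).as_matrix(); C=HOME+[0,0,.013*level+.0065+gap]
    P=C-R@(np.array(v[:3])/1000); a=go(P+[0,0,up],R,frm); go(P,R,a); return P,R
E
python3 - <<'E'
from h import *
P,R,o=cur(); a=go(P+np.array([0,0.03,.11]),R); place([.2,-6.8,-4.7,25.6],64,0,.0025,frm=a)
E
```

```text
shift [71.4, -88.5, -8.3] rot [0.0, 0.0, 0.0] ang 0.0
shift [10.0, -29.8, 344.9] rot [-0.0298, -0.2483, 0.6567] ang 40.3
shift [0.0, 90.2, 43.2] rot [0.0, 0.0, 0.0] ang 0.0
```

```bash
python3 -m inch '[[[24,-30,-3],[0,0,0],55],[[48,-60,-5],[0,0,0],55],[[72,-89,-8],[0,0,0],55],[[73,-92,26],[0,-0.02,0.06],55],[[74,-95,61],[0,-0.04,0.12],55],[[75,-98,95],[-0.01,-0.06,0.18],55],[[76,-100,130],[-0.01,-0.09,0.25],55],[[77,-103,164],[-0.01,-0.12,0.32],55],[[78,-106,200],[-0.02,-0.15,0.39],55],[[79,-109,235],[-0.02,-0.18,0.46],55],[[80,-112,270],[-0.025,-0.2,0.53],55],[[81,-115,305],[-0.03,-0.23,0.6],55],[[81,-118,337],[-0.03,-0.248,0.657],55],[[81,-118,337],[-0.03,-0.248,0.657],55],[[81,-118,337],[-0.03,-0.248,0.657],55],[[81,-118,337],[-0.03,-0.248,0.657],55]]'
python3 - <<'E'
from h import *
v=held(64,[0,-7,-4,25]); place([.2,-6.8,-4.7,25.6],64,0,.0025)
t=bot.camera("top")
a=cent(t,"tile_top_c"); print(a[0],a[1],onz(t,a[0],.0425))
E
```

```text
time: 20.6
ee_pos: [0.6133, 0.1584, 0.1435]
tcp_rot: [-115.6, -0.1, -2.0]
wrist_force: [-0.1, 0.2, -1.5]
opening: 0.061
64 [ 0.1 -6.7 -4.2 25.6] rms 0.81 conf 0.76 open 0.06055231712796409
shift [0.1, 0.8, 1.2] rot [-0.001, -0.0023, 0.0017] ang 0.2
shift [0.0, 90.2, 43.2] rot [0.0, 0.0, 0.0] ang 0.0
[242.30919765 230.31898239] 0.66 [0.60236384 0.1468449  0.0425    ]
```

Pose is consistent. Lowering the last 100 mm and stopping to check.

```bash
python3 -m inch '[[[0,23,11],[0,0,0],55],[[0,46,22],[0,0,0],55],[[0,65,31],[0,0,0],55],[[0,78,37],[0,0,0],55],[[0,84,40],[0,0,0],55],[[0,88,42],[0,0,0],55],[[0,91,44],[0,0,0],55],[[0,91,44],[0,0,0],55],[[0,91,44],[0,0,0],55]]'
python3 -m inch '[[[0,0,0],[0,0,0],64],[[0,0,0],[0,0,0],68],[[0,0,0],[0,0,0],72],[[0,0,0],[0,0,0],76],[[0,0,0],[0,0,0],78],[[0,0,0],[0,0,0],78],[[0,0,0],[0,0,0],78]]'
python3 -m inch '[[[0,-9,-4],[0,0,0],78],[[0,-23,-11],[0,0,0],78],[[0,-46,-22],[0,0,0],78],[[0,-70,-33],[0,0,0],78],[[0,-91,-44],[0,0,0],78],[[0,-110,-44],[0,0,0],78],[[0,-110,-44],[0,0,0],78]]'
python3 - <<'E'
from h import *
p=shot("wrist","w9"); t=bot.camera("top"); a=cent(p,"wheel_64_c"); b=cent(t,"wheel_64_c")
print(a[0],a[1],onz(p,a[0],.0535), b and (b[1],onz(t,b[0],.054)))
E
```

```text
time: 21.7
ee_pos: [0.6136, 0.1589, 0.044]
tcp_rot: [-115.5, -0.2, -2.1]
wrist_force: [0.5, -0.1, -0.9]
opening: 0.0606
time: 22.4
ee_pos: [0.6136, 0.1589, 0.044]
tcp_rot: [-115.5, -0.2, -2.0]
wrist_force: [0.2, 0.1, -0.5]
opening: 0.0783
time: 23.1
ee_pos: [0.6145, 0.1675, 0.1664]
tcp_rot: [-115.4, -0.5, -2.0]
wrist_force: [0.3, 0.4, 0.3]
opening: 0.0779
[316.50433003 173.38828531] 0.96 [0.61378357 0.16506227 0.0535    ] (0.72, array([0.61263335, 0.16072535, 0.054     ]))
```

View pics/w9.png

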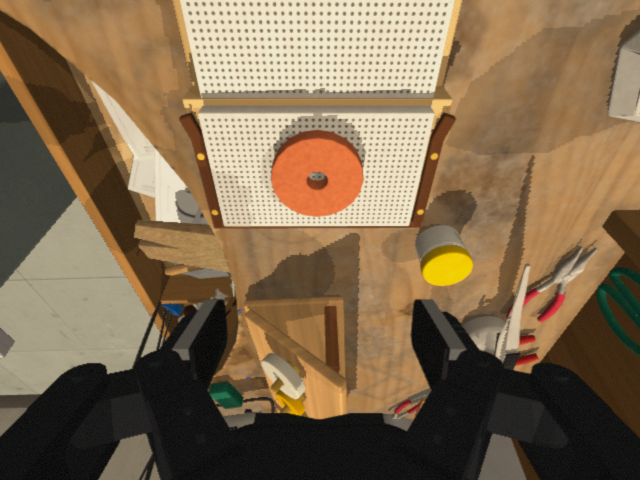

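The red wheel lies flat on the tile, with its hole at (317,180). The tile edges are at rows ~109 and ~226. Checking both positions in this same picture.

```bash
cat >> h.py <<'E'
def tile_now(p,v0=(.6134,.1576,.0425,-.035)):
    best=None
    for d in bot.cut_out(p,"tile_top_c"):
        m=d["region"].astype(np.uint8); c=max(cv2.findContours(m,0,2)[0],key=cv2.contourArea); h=np.zeros_like(m); cv2.fillPoly(h,[cv2.convexHull(c)],1)
        r=fit_tile(p,h,list(v0),fixz=.0425); e=np.sqrt(np.mean(r.fun**2)); 
        if best is None or e<best[1]: best=(r.x,e,d["confidence"])
    return best
E
python3 - <<'E'
from h import *
p=bot.camera("wrist"); print(tile_now(p))
print([onz(p,u,z).round(4).tolist() for u,z in (((317,180),.0555),((317,109),.0425),((317,226),.0425))])
P,R,o=cur(); a=cent(p,"wheel_64_c"); r=fit_wheel(p,a[2],64,np.array([.6134,.1576,.049]),RD,np.array([.1,.1,.1,.1])); print(r.x.round(1),np.sqrt(np.mean(r.fun**2)))
E
```

```text
(array([ 0.6132334 ,  0.16038498,  0.0425    , -0.04074082]), np.float64(3.0212515305747862), 0.69)
[[0.6122, 0.1628, 0.0555], [0.6138, 0.206, 0.0425], [0.6101, 0.1107, 0.0425]]
[0.1 1.8 1.3 1.4] 0.3993285919740341
```

Run:
```python
from h import *
g=tip(RG,wc(56)-N*.0015,56); a=go(g+N*.06,RG); go(g,RG,a)
```

```text
shift [-70.4, 143.9, -200.3] rot [0.4489, 0.0982, -0.6979] ang 47.9
shift [-0.0, 60.0, -0.0] rot [0.0, 0.0, 0.0] ang 0.0
```

```bash
python3 -m inch '[[[-7,5,-25],[0.05,0.01,-0.07],70],[[-14,12,-50],[0.1,0.02,-0.15],70],[[-22,24,-75],[0.15,0.03,-0.23],70],[[-30,42,-100],[0.2,0.045,-0.31],70],[[-38,65,-120],[0.26,0.06,-0.4],70],[[-46,90,-140],[0.31,0.07,-0.49],70],[[-54,110,-160],[0.36,0.08,-0.57],70],[[-62,128,-180],[0.41,0.09,-0.64],70],[[-70,144,-200],[0.449,0.098,-0.698],70],[[-70,144,-200],[0.449,0.098,-0.698],70],[[-70,144,-200],[0.449,0.098,-0.698],70],[[-70,144,-200],[0.449,0.098,-0.698],70],[[-70,144,-200],[0.449,0.098,-0.698],70]]'
python3 - <<'E'
from h import *
g=tip(RG,wc(56)-N*.0015,56); p=shot("wrist","w10"); t=bot.camera("top"); a=cent(p,"wheel_56_c");b=cent(t,"wheel_56_c")
P,R,o=cur(); r=fit_wheel(p,a[2],56,P,R,np.array([.1,55,.1,.1])); v=r.x; print("fit in tool",v.round(1),np.sqrt(np.mean(r.fun**2))," expected",(R.T@(wc(56)-P)*1000).round(1)); print(tri([(p,a[0]),(t,b[0])]))
go(g,RG)
E
```

```text
time: 24.75
ee_pos: [0.5352, -0.0726, 0.1181]
tcp_rot: [-90.0, -40.0, 1.5]
wrist_force: [0.2, 0.4, -0.2]
opening: 0.07
fit in tool [-0.1 55.  -2.7  2.7] 0.3247753336882449  expected [-0.4 53.7 -1.1]
(array([ 0.57244496, -0.07209416,  0.07460487]), np.float64(4.925286708148268))
shift [-0.4, 59.3, -1.1] rot [-0.0012, 0.0014, -0.0004] ang 0.1
```

```bash
python3 -m inch '[[[0,15,-2],[0,0,0],70],[[0,30,-2],[0,0,0],70],[[0,42,-2],[0,0,0],70],[[0,52,-2],[0,0,0],70],[[0,60,-2],[0,0,0],70],[[0,60,-2],[0,0,0],70],[[0,60,-2],[0,0,0],70],[[0,60,-2],[0,0,0],60],[[0,60,-2],[0,0,0],50],[[0,60,-2],[0,0,0],48],[[0,60,-2],[0,0,0],48],[[0,60,-2],[0,0,0],48],[[0,60,-2],[0,0,0],48],[[0,60,-2],[0,0,0],48]]' 50
python3 -m inch '[[[0,-7,0],[0,0,0],48],[[0,-14,0],[0,0,0],48],[[0,-21,0],[0,0,0],48],[[0,-28,0],[0,0,0],48],[[0,-36,0],[0,0,0],48],[[0,-50,0],[0,0,0],48],[[0,-70,0],[0,0,0],48],[[20,-95,0],[0,0,0],48],[[40,-120,0],[0,0,0],48],[[40,-120,0],[0,0,0],48],[[40,-120,0],[0,0,0],48]]' 60
python3 - <<'E'
from h import *
v=held(56,[0,-6,0,0]); v=held(56,[0,-6,0,0]); print(cur()[0]); place(v,56,1,.002,up=.08)
E
```

```text
time: 26.35
ee_pos: [0.5734, -0.0738, 0.0726]
tcp_rot: [-90.0, -40.0, 1.5]
wrist_force: [-8.3, 0.4, 5.8]
opening: 0.0533
time: 27.45
ee_pos: [0.5269, -0.0751, 0.1913]
tcp_rot: [-90.0, -40.1, 1.5]
wrist_force: [0.5, 0.1, -1.4]
opening: 0.0534
56 [ 1.9 -6.3 -0.6 -0. ] rms 0.76 conf 0.78 open 0.053002262862350234
56 [ 0.6 -5.7 -0.5  0.9] rms 0.73 conf 0.59 open 0.05270570708832562
[ 0.5263545  -0.0749419   0.18856595]
shift [38.7, 98.0, 230.6] rot [-0.0362, 0.053, 0.6967] ang 40.1
shift [0.0, 80.0, 1.2] rot [0.0, 0.0, 0.0] ang 0.0
```

View pics/h56.png

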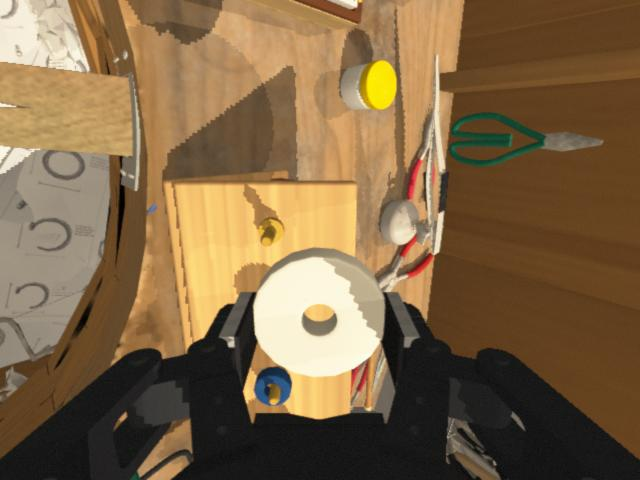

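The white wheel is held level with its hole at (319,320). The wheel's bare peg shows at (270,232).

```bash
python3 -m inch '[[[4,5,23],[0,0,0.05],48],[[8,12,48],[-0.01,0.01,0.12],48],[[12,22,74],[-0.01,0.02,0.2],48],[[16,34,100],[-0.015,0.025,0.28],48],[[21,48,127],[-0.02,0.03,0.37],48],[[26,62,154],[-0.025,0.035,0.45],48],[[31,76,180],[-0.03,0.04,0.54],48],[[36,89,206],[-0.033,0.05,0.63],48],[[39,97.6,230],[-0.036,0.053,0.697],48],[[39,97.6,230.5],[-0.036,0.053,0.697],48],[[39,97.6,230.5],[-0.036,0.053,0.697],48],[[39,97.6,230.5],[-0.036,0.053,0.697],48],[[39,97.6,230.5],[-0.036,0.053,0.697],48]]'
python3 - <<'E'
from h import *
v=held(56,[0,-6,0,0]); place([0,-6,-.5,0],56,1,.002,up=.08)
E
```

```text
time: 28.95
ee_pos: [0.6124, 0.1572, 0.1401]
tcp_rot: [-90.8, -0.1, -2.0]
wrist_force: [-0.1, -0.2, -0.5]
opening: 0.053
56 [-0.1 -5.  -0.7 -0.2] rms 0.7 conf 0.73 open 0.05317162027165357
shift [0.8, 2.2, 0.9] rot [0.0144, -0.0007, 0.002] ang 0.8
shift [0.0, 80.0, 0.0] rot [0.0, 0.0, 0.0] ang 0.0
```

```bash
python3 -m inch '[[[0.8,25,1],[0.014,0,0],48],[[0.8,50,2],[0.014,0,0],48],[[0.8,66,2.5],[0.014,0,0],48],[[0.8,74,2.5],[0.014,0,0],48],[[0.8,79,2.5],[0.014,0,0],48],[[0.8,82,2.5],[0.014,0,0],48],[[0.8,82,2.5],[0.014,0,0],48],[[0.8,82,2.5],[0.014,0,0],48]]'
python3 -m inch '[[[0,1,0],[0,0,0],48],[[0,1,0],[0,0,0],48]]'
```

```text
time: 29.85
ee_pos: [0.6139, 0.1586, 0.0591]
tcp_rot: [-90.0, -0.2, -2.0]
wrist_force: [-0.6, -0.3, -0.3]
opening: 0.0531
time: 30.05
ee_pos: [0.6142, 0.1587, 0.0584]
tcp_rot: [-90.0, -0.2, -2.0]
wrist_force: [0.4, 0.9, -1.2]
opening: 0.0527
```

```bash
python3 -m inch '[[[0,1,0],[0,0,0],48],[[0,1,0],[0,0,0],48],[[0,1,0],[0,0,0],55],[[0,1,0],[0,0,0],60],[[0,1,0],[0,0,0],64],[[0,1,0],[0,0,0],68],[[0,1,0],[0,0,0],70],[[0,1,0],[0,0,0],70],[[0,1,0],[0,0,0],70],[[0,-10,0],[0,0,0],70],[[0,-35,0],[0,0,0],70],[[0,-70,0],[0,0,0],70],[[0,-100,40],[0,0,0],70],[[0,-110,70],[0,0,0],70],[[0,-110,70],[0,0,0],70],[[0,-110,70],[0,0,0],70]]'
cat >> h.py <<'E'
def stack(ws,name):
    p=shot("wrist",name); print("tile",[np.round(k,4) for k in tile_now(p)])
    for i,w in enumerate(ws):
        a=cent(p,f"wheel_{w}_c")
        if not a: print(w,"none"); continue
        C=HOME+[0,0,.013*i+.0065]; r=fit_wheel(p,a[2],w,C,RD,np.array([.1,.1,.1,.1])); print(w,"off mm x,down,y,tilt",r.x.round(1),np.sqrt(np.mean(r.fun**2)).round(2),a[1])
def pick(w):
    g=tip(RG,wc(w)-N*.0015-YR*.0015,w); a=go(g+N*.06,RG); go(g,RG,a)
E
python3 - <<'E'
from h import *
stack([64,56],"k2"); pick(48)
E
```

```text
time: 31.65
ee_pos: [0.6162, 0.2292, 0.1689]
tcp_rot: [-90.0, -0.2, -1.9]
wrist_force: [-1.1, 0.4, -1.1]
opening: 0.0698
tile [array([ 0.6131,  0.1591,  0.0437, -0.0422]), np.float64(2.1264), np.float64(0.95)]
64 off mm x,down,y,tilt [-0.1 13.9  4.7 35.3] 2.98 0.9
56 off mm x,down,y,tilt [ 0.5  6.9 -3.6  2.2] 0.38 0.81
shift [-59.5, 49.0, -509.4] rot [0.0217, -0.0581, -0.6951] ang 40.0
shift [-0.0, 60.0, 0.0] rot [0.0, 0.0, 0.0] ang 0.0
```

View pics/k2.png

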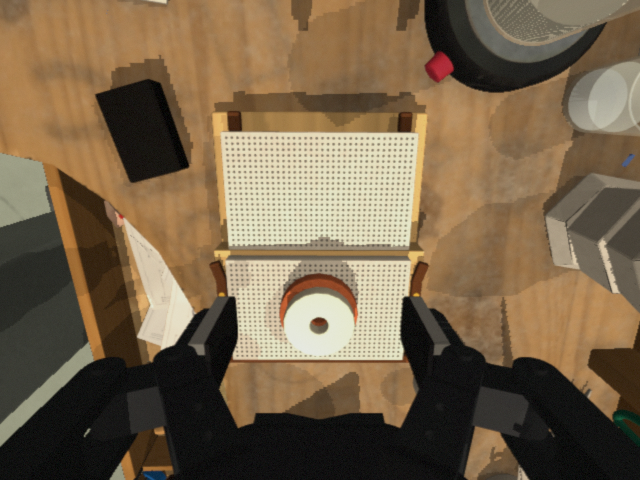

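White lies on red, with its hole at (319,325). The parallax makes its offset unclear, so I'll measure it at the known height and from the top camera.

Run:
```python
from h import *
p=bot.camera("wrist"); t=shot("top","t3"); 
a=cent(p,"wheel_56_c"); b=cent(t,"wheel_56_c"); print(a[0],onz(p,a[0],.067),b and (b[0],b[1],onz(t,b[0],.067)))
if b: print(tri([(p,a[0]),(t,b[0])]))
print(onz(p,(319,325),.0685), [onz(p,(319,r),.0425).round(4).tolist() for r in (258,361)])
print("home proj top",proj(t,HOME),tile_now(t))
```

```text
[319.04434945 319.7940155 ] [0.61413506 0.16161618 0.067     ] (array([234.94887526, 223.18404908]), 0.9, array([0.61399063, 0.15913934, 0.067     ]))
(array([0.61429317, 0.15976311, 0.06392696]), np.float64(0.28468240125085026))
[0.61396363 0.15793383 0.0685    ] [[0.6157, 0.2036, 0.0425], [0.6121, 0.1061, 0.0425]]
home proj top [[237.63318333 225.33527053]] (array([ 0.61261885,  0.15646272,  0.0425    , -0.036823  ]), np.float64(0.37984491525518715), 0.96)
```

```bash
python3 -m inch '[[[-5,-5,-42],[0,0,-0.06],62],[[-10,-10,-85],[0,0,-0.13],62],[[-16,-12,-128],[0.01,-0.01,-0.2],62],[[-22,-12,-170],[0.01,-0.015,-0.27],62],[[-28,-10,-213],[0.01,-0.02,-0.34],62],[[-34,-5,-256],[0.01,-0.03,-0.41],62],[[-40,5,-300],[0.015,-0.035,-0.48],62],[[-45,12,-342],[0.015,-0.04,-0.55],62],[[-50,20,-385],[0.02,-0.045,-0.62],62],[[-54,28,-428],[0.02,-0.05,-0.69],62],[[-57,38,-470],[0.022,-0.058,-0.695],62],[[-59.5,49,-509],[0.022,-0.058,-0.695],62],[[-59.5,49,-509],[0.022,-0.058,-0.695],62],[[-59.5,49,-509],[0.022,-0.058,-0.695],62],[[-59.5,49,-509],[0.022,-0.058,-0.695],62]]'
cat >> h.py <<'E'
def pre(w):
    p=shot("wrist",f"p{w}"); a=cent(p,f"wheel_{w}_c"); P,R,o=cur()
    r=fit_wheel(p,a[2],w,P,R,np.array([.1,55,.1,.1])); print("fit in tool",r.x.round(1),np.sqrt(np.mean(r.fun**2)).round(2),a[1]," expected",(R.T@(wc(w)-P)*1000).round(1))
    go(tip(RG,wc(w)-N*.0015-YR*.0015,w),RG)
E
python3 - <<'E'
from h import *
pre(48)
E
```

```text
time: 33.6
ee_pos: [0.5388, -0.2777, 0.1195]
tcp_rot: [-90.0, -40.1, 1.4]
wrist_force: [0.1, -0.9, 0.4]
opening: 0.0621
fit in tool [-1.1 58.5 -2.7  6.6] 0.51 0.98  expected [-1.3 55.9 -0.6]
shift [-1.3, 60.0, -2.1] rot [-0.0014, 0.0013, 0.0014] ang 0.1
```

```bash
python3 -m inch '[[[-1,15,-2.4],[0,0,0],62],[[-1.3,30,-2.4],[0,0,0],62],[[-1.3,42,-2.4],[0,0,0],62],[[-1.3,52,-2.4],[0,0,0],62],[[-1.3,60,-2.4],[0,0,0],62],[[-1.3,61,-2.4],[0,0,0],62],[[-1.3,61,-2.4],[0,0,0],62],[[-1.3,61,-2.4],[0,0,0],52],[[-1.3,61,-2.4],[0,0,0],42],[[-1.3,61,-2.4],[0,0,0],40],[[-1.3,61,-2.4],[0,0,0],40],[[-1.3,61,-2.4],[0,0,0],40],[[-1.3,61,-2.4],[0,0,0],40],[[-1.3,61,-2.4],[0,0,0],40]]' 50
python3 -m inch '[[[0,-7,0],[0,0,0],40],[[0,-14,0],[0,0,0],40],[[0,-21,0],[0,0,0],40],[[0,-28,0],[0,0,0],40],[[0,-36,0],[0,0,0],40],[[0,-50,0],[0,0,0],40],[[0,-70,0],[0,0,0],40],[[20,-95,15],[0,0,0],40],[[40,-120,40],[0,0,0],40],[[40,-120,60],[0,0,0],40],[[40,-120,60],[0,0,0],40],[[40,-120,60],[0,0,0],40]]' 60
python3 - <<'E'
from h import *
v=held(48,[0,-5,0,0]); v=held(48,[0,-5,0,0]); print(cur()[0]); place([0,v[1],v[2],0],48,2,.002,up=.07)
E
```

```text
time: 35.1
ee_pos: [0.5774, -0.279, 0.0733]
tcp_rot: [-90.0, -40.1, 1.5]
wrist_force: [-6.3, 1.0, 5.1]
opening: 0.0454
time: 36.3
ee_pos: [0.5289, -0.22, 0.1908]
tcp_rot: [-90.1, -40.1, 1.6]
wrist_force: [0.3, -0.1, 0.2]
opening: 0.0453
48 [ 0.8 -2.5 -0.2  0.4] rms 0.75 conf 0.75 open 0.04485748661648507
48 [ 0.5 -2.6 -0.3  1.9] rms 0.84 conf 0.79 open 0.04535900546574631
[ 0.52889666 -0.2207407   0.18990638]
shift [42.7, 95.5, 376.3] rot [-0.0212, 0.0574, 0.699] ang 40.2
shift [0.0, 70.0, 0.0] rot [0.0, 0.0, 0.0] ang 0.0
```

```bash
python3 -m inch '[[[2,0,30],[0,0,0],40],[[5,0,65],[0,0,0.04],40],[[8,3,100],[0,0.01,0.1],40],[[12,9,136],[0,0.02,0.17],40],[[16,18,172],[-0.01,0.025,0.25],40],[[20,28,207],[-0.01,0.03,0.32],40],[[25,42,242],[-0.015,0.035,0.4],40],[[30,56,276],[-0.015,0.04,0.48],40],[[35,70,310],[-0.02,0.045,0.56],40],[[39,83,344],[-0.02,0.05,0.64],40],[[42.7,95.5,376],[-0.021,0.057,0.699],40],[[42.7,95.5,376],[-0.021,0.057,0.699],40],[[42.7,95.5,376],[-0.021,0.057,0.699],40],[[42.7,95.5,376],[-0.021,0.057,0.699],40],[[42.7,95.5,376],[-0.021,0.057,0.699],40]]'
python3 - <<'E'
from h import *
v=held(48,[0,-3,0,0]); place([0,-2.6,-.3,0],48,2,.002,up=.07)
E
```

```text
time: 38.0
ee_pos: [0.6134, 0.1564, 0.1457]
tcp_rot: [-90.0, -0.1, -2.0]
wrist_force: [-0.2, -0.1, -0.6]
opening: 0.0452
48 [-0.  -2.9 -0.2  0.3] rms 0.72 conf 0.9 open 0.045123759550834745
shift [-0.0, 1.5, 1.3] rot [-0.0007, -0.0007, 0.0023] ang 0.1
shift [0.0, 70.0, 0.0] rot [0.0, 0.0, 0.0] ang 0.0
```

```bash
python3 -m inch '[[[0,25,1],[0,0,0],40],[[0,45,1],[0,0,0],40],[[0,58,1],[0,0,0],40],[[0,65,1],[0,0,0],40],[[0,69,1],[0,0,0],40],[[0,71,1],[0,0,0],40],[[0,71,1],[0,0,0],40],[[0,71,1],[0,0,0],40]]'
python3 -m inch '[[[0,1,0],[0,0,0],40],[[0,1.5,0],[0,0,0],40],[[0,1.5,0],[0,0,0],40]]'
```

```text
time: 38.9
ee_pos: [0.6139, 0.1578, 0.0755]
tcp_rot: [-89.9, -0.2, -2.0]
wrist_force: [0.5, 0.1, -1.2]
opening: 0.045
time: 39.2
ee_pos: [0.6139, 0.1578, 0.0741]
tcp_rot: [-89.9, -0.2, -2.0]
wrist_force: [0.9, 0.2, -1.9]
opening: 0.0452
```

```bash
python3 -m inch '[[[0,1,0],[0,0,0],40],[[0,1,0],[0,0,0],40],[[0,1,0],[0,0,0],48],[[0,1,0],[0,0,0],52],[[0,1,0],[0,0,0],56],[[0,1,0],[0,0,0],60],[[0,1,0],[0,0,0],62],[[0,1,0],[0,0,0],62],[[0,1,0],[0,0,0],62],[[0,-10,0],[0,0,0],62],[[0,-35,0],[0,0,0],62],[[0,-70,0],[0,0,0],62],[[0,-100,40],[0,0,0],62],[[0,-110,70],[0,0,0],62],[[0,-110,70],[0,0,0],62],[[0,-110,70],[0,0,0],62]]'
python3 - <<'E'
from h import *
p=shot("wrist","k3"); t=bot.camera("top")
for w,z in ((48,.081),(56,.067)):
  for q in (p,t):
    a=cent(q,f"wheel_{w}_c"); print(w,a and (a[0],a[1],onz(q,a[0],z)))
print(tile_now(t)); pick(40)
E
```

```text
time: 40.8
ee_pos: [0.616, 0.2281, 0.1846]
tcp_rot: [-89.9, -0.2, -1.9]
wrist_force: [0.1, -1.1, -0.4]
opening: 0.062
48 (array([318.57400212, 318.64747439]), 0.93, array([0.61399081, 0.16179209, 0.081     ]))
48 (array([234.22850123, 222.73955774]), 0.94, array([0.61255215, 0.15809004, 0.081     ]))
56 (array([318.03152709, 295.83448276]), 0.93, array([0.61401827, 0.17458822, 0.067     ]))
56 None
(array([ 0.61282296,  0.15635425,  0.0423628 , -0.03118677]), np.float64(0.7275157569163457), 0.63)
shift [-68.6, 63.5, -373.1] rot [0.0205, -0.0585, -0.6951] ang 40.0
shift [-0.0, 60.0, 0.0] rot [0.0, 0.0, 0.0] ang 0.0
```

View pics/k3.png

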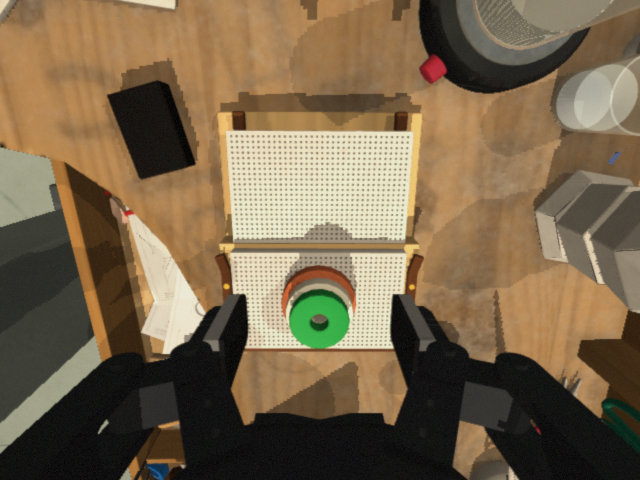

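Green is centred on white and red (hole 319,321), and the top camera puts it at (0.6126, 0.158) against the tile's (0.6128, 0.156). Next, the yellow wheel.

```bash
python3 -m inch '[[[-6,-5,-40],[0,0,-0.07],54],[[-13,-8,-80],[0,-0.01,-0.15],54],[[-20,-8,-120],[0.01,-0.015,-0.23],54],[[-27,-4,-160],[0.01,-0.02,-0.31],54],[[-34,4,-200],[0.01,-0.03,-0.39],54],[[-42,16,-240],[0.015,-0.035,-0.47],54],[[-50,28,-280],[0.015,-0.045,-0.55],54],[[-58,42,-320],[0.02,-0.05,-0.63],54],[[-64,54,-350],[0.02,-0.058,-0.695],54],[[-68.6,63.5,-373],[0.02,-0.058,-0.695],54],[[-68.6,63.5,-373],[0.02,-0.058,-0.695],54],[[-68.6,63.5,-373],[0.02,-0.058,-0.695],54],[[-68.6,63.5,-373],[0.02,-0.058,-0.695],54]]'
python3 - <<'E'
from h import *
pre(40)
E
```

```text
time: 42.45
ee_pos: [0.5346, -0.143, 0.1208]
tcp_rot: [-90.0, -40.0, 1.4]
wrist_force: [0.2, 0.2, 0.3]
opening: 0.0538
fit in tool [-0.6 62.8 -2.2  0.4] 0.39 0.81  expected [-1.  57.3  0.7]
shift [-1.0, 60.2, -0.8] rot [-0.0001, 0.0009, 0.0006] ang 0.1
```

```bash
python3 -m inch '[[[-1,15,-1.8],[0,0,0],54],[[-1,30,-1.8],[0,0,0],54],[[-1,42,-1.8],[0,0,0],54],[[-1,52,-1.8],[0,0,0],54],[[-1,60,-1.8],[0,0,0],54],[[-1,61.5,-1.8],[0,0,0],54],[[-1,61.5,-1.8],[0,0,0],54],[[-1,61.5,-1.8],[0,0,0],44],[[-1,61.5,-1.8],[0,0,0],34],[[-1,61.5,-1.8],[0,0,0],32],[[-1,61.5,-1.8],[0,0,0],32],[[-1,61.5,-1.8],[0,0,0],32],[[-1,61.5,-1.8],[0,0,0],32],[[-1,61.5,-1.8],[0,0,0],32]]' 50
python3 -m inch '[[[0,-7,0],[0,0,0],32],[[0,-14,0],[0,0,0],32],[[0,-21,0],[0,0,0],32],[[0,-28,0],[0,0,0],32],[[0,-36,0],[0,0,0],32],[[0,-50,0],[0,0,0],32],[[0,-70,0],[0,0,0],32],[[20,-95,0],[0,0,0],32],[[40,-120,0],[0,0,0],32],[[40,-120,0],[0,0,0],32],[[40,-120,0],[0,0,0],32]]' 60
python3 - <<'E'
from h import *
v=held(40,[0,-5,0,0]); v=held(40,[0,-5,0,0]); print(cur()[0]); place([0,v[1],v[2],0],40,3,.002,up=.06)
E
```

```text
time: 43.95
ee_pos: [0.5736, -0.1435, 0.0739]
tcp_rot: [-90.1, -40.1, 1.5]
wrist_force: [-6.5, 0.8, 4.9]
opening: 0.0376
time: 45.05
ee_pos: [0.5269, -0.1448, 0.1924]
tcp_rot: [-90.1, -40.2, 1.5]
wrist_force: [-0.6, -0.5, -2.2]
opening: 0.0372
40 [ 1.7 -2.8  0.2  1.3] rms 0.65 conf 0.75 open 0.03710038562751552
40 [ 0.7 -2.6  0.4  3.9] rms 0.67 conf 0.65 open 0.036965428682731845
[ 0.52640483 -0.14439236  0.18981492]
shift [45.2, 93.3, 299.3] rot [-0.021, 0.0574, 0.6975] ang 40.1
shift [0.0, 60.0, 0.0] rot [0.0, 0.0, 0.0] ang 0.0
```

```bash
python3 -m inch '[[[3,0,30],[0,0,0.03],32],[[7,3,64],[0,0.01,0.1],32],[[12,10,98],[0,0.02,0.18],32],[[17,20,132],[-0.01,0.025,0.26],32],[[23,33,166],[-0.01,0.03,0.35],32],[[29,48,200],[-0.015,0.04,0.44],32],[[35,63,234],[-0.02,0.045,0.53],32],[[40,78,268],[-0.02,0.05,0.62],32],[[45,93,299],[-0.021,0.057,0.697],32],[[45,93,299],[-0.021,0.057,0.697],32],[[45,93,299],[-0.021,0.057,0.697],32],[[45,93,299],[-0.021,0.057,0.697],32],[[45,93,299],[-0.021,0.057,0.697],32]]'
python3 - <<'E'
from h import *
v=held(40,[0,-3,0,0]); place([0,-2.8,0.3,0],40,3,.002,up=.06)
E
```

```text
time: 46.55
ee_pos: [0.6127, 0.156, 0.1495]
tcp_rot: [-90.0, -0.2, -2.0]
wrist_force: [-1.3, 0.3, -0.7]
opening: 0.037
40 [ 0.  -1.1 -0.3  1.3] rms 0.75 conf 0.73 open 0.03731602913861647
shift [0.5, 2.4, 1.3] rot [-0.0007, -0.0007, 0.0038] ang 0.2
shift [0.0, 60.0, 0.0] rot [0.0, 0.0, 0.0] ang 0.0
```

```bash
python3 -m inch '[[[0.5,22,1.3],[0,0,0],32],[[0.5,40,1.3],[0,0,0],32],[[0.5,50,1.3],[0,0,0],32],[[0.5,56,1.3],[0,0,0],32],[[0.5,59,1.3],[0,0,0],32],[[0.5,60,1.3],[0,0,0],32],[[0.5,60,1.3],[0,0,0],32],[[0.5,60,1.3],[0,0,0],32]]'
python3 -m inch '[[[0,1,0],[0,0,0],32],[[0,1.5,0],[0,0,0],32],[[0,1.5,0],[0,0,0],32]]'
python3 -m inch '[[[0,1,0],[0,0,0],32],[[0,1.5,0],[0,0,0],32],[[0,1.5,0],[0,0,0],32]]'
```

```text
time: 47.45
ee_pos: [0.6139, 0.1575, 0.0902]
tcp_rot: [-89.9, -0.3, -2.0]
wrist_force: [0.7, 0.5, 0.0]
opening: 0.0374
time: 47.75
ee_pos: [0.6139, 0.1575, 0.0887]
tcp_rot: [-89.9, -0.3, -2.0]
wrist_force: [-1.0, 0.3, -1.2]
opening: 0.0372
time: 48.05
ee_pos: [0.6138, 0.1575, 0.087]
tcp_rot: [-89.9, -0.3, -2.0]
wrist_force: [-0.8, 0.4, -0.6]
opening: 0.0375
```

```bash
python3 -m inch '[[[0,1,0],[0,0,0],32],[[0,1,0],[0,0,0],32],[[0,1,0],[0,0,0],40],[[0,1,0],[0,0,0],44],[[0,1,0],[0,0,0],48],[[0,1,0],[0,0,0],52],[[0,1,0],[0,0,0],54],[[0,1,0],[0,0,0],54],[[0,1,0],[0,0,0],54],[[0,-10,0],[0,0,0],54],[[0,-35,0],[0,0,0],54],[[0,-70,0],[0,0,0],54],[[0,-95,40],[0,0,0],54],[[0,-100,70],[0,0,0],54],[[0,-100,70],[0,0,0],54],[[0,-100,70],[0,0,0],54]]'
python3 - <<'E'
from h import *
p=shot("wrist","k4"); t=shot("top","t4")
for w,z in ((40,.094),(48,.081)):
  for q in (p,t):
    a=cent(q,f"wheel_{w}_c"); print(w,a and (a[0],a[1],onz(q,a[0],z)))
print(tile_now(t)); pick(32)
E
```

```text
time: 49.65
ee_pos: [0.6158, 0.2279, 0.1875]
tcp_rot: [-90.0, -0.3, -1.9]
wrist_force: [0.1, -0.4, 0.1]
opening: 0.0537
40 (array([318.67091087, 324.92213516]), 0.89, array([0.61394337, 0.161949  , 0.094     ]))
40 (array([232.89259259, 221.25925926]), 0.81, array([0.61345497, 0.15856891, 0.094     ]))
48 (array([318.99685535, 304.34486373]), 0.63, array([0.61460056, 0.17241381, 0.081     ]))
48 (array([185.8125    , 279.27083333]), 0.62, array([0.49127416, 0.25514661, 0.081     ]))
(array([ 0.61282963,  0.15645625,  0.04744527, -0.03779269]), np.float64(0.36135475899925046), 0.64)
shift [-65.0, 65.8, -440.7] rot [0.0206, -0.0585, -0.6937] ang 39.9
shift [-0.0, 60.0, 0.0] rot [0.0, 0.0, 0.0] ang 0.0
```

Yellow is centred. Next, the blue wheel.

```bash
python3 -m inch '[[[-6,-5,-42],[0,0,-0.07],46],[[-12,-8,-84],[0,-0.01,-0.15],46],[[-19,-8,-126],[0.01,-0.015,-0.23],46],[[-26,-4,-168],[0.01,-0.02,-0.31],46],[[-33,4,-210],[0.01,-0.03,-0.39],46],[[-40,14,-252],[0.015,-0.035,-0.47],46],[[-47,26,-294],[0.015,-0.045,-0.55],46],[[-54,40,-336],[0.02,-0.05,-0.63],46],[[-60,52,-378],[0.02,-0.058,-0.694],46],[[-63,60,-415],[0.02,-0.058,-0.694],46],[[-65,65.8,-440],[0.02,-0.058,-0.694],46],[[-65,65.8,-440],[0.02,-0.058,-0.694],46],[[-65,65.8,-440],[0.02,-0.058,-0.694],46],[[-65,65.8,-440],[0.02,-0.058,-0.694],46]]'
python3 - <<'E'
from h import *
pre(32)
E
```

```text
time: 51.4
ee_pos: [0.5354, -0.2102, 0.1209]
tcp_rot: [-90.0, -40.0, 1.4]
wrist_force: [-0.1, -0.7, 0.8]
opening: 0.0462
fit in tool [ -0.2  61.3  -2.1 -10.2] 0.27 0.76  expected [-0.7 58.  -0.1]
shift [-0.7, 60.1, -1.6] rot [-0.0, 0.001, 0.0007] ang 0.1
```

```bash
python3 -m inch '[[[-0.7,15,-2],[0,0,0],46],[[-0.7,30,-2],[0,0,0],46],[[-0.7,42,-2],[0,0,0],46],[[-0.7,52,-2],[0,0,0],46],[[-0.7,60,-2],[0,0,0],46],[[-0.7,61.5,-2],[0,0,0],46],[[-0.7,61.5,-2],[0,0,0],46],[[-0.7,61.5,-2],[0,0,0],36],[[-0.7,61.5,-2],[0,0,0],26],[[-0.7,61.5,-2],[0,0,0],24],[[-0.7,61.5,-2],[0,0,0],24],[[-0.7,61.5,-2],[0,0,0],24],[[-0.7,61.5,-2],[0,0,0],24],[[-0.7,61.5,-2],[0,0,0],24]]' 50
python3 -m inch '[[[0,-7,0],[0,0,0],24],[[0,-14,0],[0,0,0],24],[[0,-21,0],[0,0,0],24],[[0,-28,0],[0,0,0],24],[[0,-36,0],[0,0,0],24],[[0,-50,0],[0,0,0],24],[[0,-70,0],[0,0,0],24],[[20,-95,0],[0,0,0],24],[[40,-120,0],[0,0,0],24],[[40,-120,0],[0,0,0],24],[[40,-120,0],[0,0,0],24]]' 60
python3 - <<'E'
from h import *
v=held(32,[0,-5,0,0]); v=held(32,[0,-5,0,0]); print(cur()[0]); place([0,v[1],v[2],0],32,4,.002,up=.05)
E
```

```text
time: 52.9
ee_pos: [0.5747, -0.2111, 0.0744]
tcp_rot: [-90.1, -40.1, 1.5]
wrist_force: [-5.2, 0.7, 6.0]
opening: 0.0295
time: 54.0
ee_pos: [0.528, -0.2123, 0.193]
tcp_rot: [-90.1, -40.2, 1.5]
wrist_force: [-0.7, 0.3, -1.0]
opening: 0.0288
32 [ 1.7  1.1 -2.2  3.6] rms 0.75 conf 0.66 open 0.028834889613727377
32 [ 0.5  0.2 -1.1  4.9] rms 0.61 conf 0.74 open 0.029050949230890306
[ 0.5275515  -0.21181818  0.19030235]
shift [49.0, 89.6, 368.2] rot [-0.0209, 0.0572, 0.6977] ang 40.1
shift [0.0, 50.0, 0.0] rot [0.0, 0.0, 0.0] ang 0.0
```

```bash
python3 -m inch '[[[3,-2,30],[0,0,0.03],24],[[7,-1,65],[0,0.01,0.09],24],[[12,4,100],[0,0.02,0.16],24],[[17,12,135],[-0.01,0.025,0.23],24],[[22,22,170],[-0.01,0.03,0.31],24],[[27,34,205],[-0.015,0.04,0.39],24],[[32,46,240],[-0.02,0.045,0.47],24],[[37,59,275],[-0.02,0.05,0.55],24],[[43,73,320],[-0.02,0.055,0.63],24],[[49,89,368],[-0.021,0.057,0.697],24],[[49,89,368],[-0.021,0.057,0.697],24],[[49,89,368],[-0.021,0.057,0.697],24],[[49,89,368],[-0.021,0.057,0.697],24],[[49,89,368],[-0.021,0.057,0.697],24]]'
python3 - <<'E'
from h import *
v=held(32,[0,-3,0,0]); place([0,-1,-1,0],32,4,.002,up=.05)
E
```

```text
time: 55.6
ee_pos: [0.6128, 0.1573, 0.1553]
tcp_rot: [-90.0, -0.2, -2.0]
wrist_force: [0.5, -1.2, -0.7]
opening: 0.0287
32 [ 0.   0.7 -1.4  5.6] rms 0.7 conf 0.71 open 0.028966449145076265
shift [0.5, 3.5, 1.2] rot [-0.0007, -0.0012, 0.0035] ang 0.2
shift [0.0, 50.0, 0.0] rot [0.0, 0.0, 0.0] ang 0.0
```

```bash
python3 -m inch '[[[0.5,20,1.2],[0,0,0],24],[[0.5,36,1.2],[0,0,0],24],[[0.5,45,1.2],[0,0,0],24],[[0.5,49,1.2],[0,0,0],24],[[0.5,51,1.2],[0,0,0],24],[[0.5,52,1.2],[0,0,0],24],[[0.5,52,1.2],[0,0,0],24],[[0.5,52,1.2],[0,0,0],24]]'
python3 -m inch '[[[0,1,0],[0,0,0],24],[[0,1.5,0],[0,0,0],24],[[0,1.5,0],[0,0,0],24]]'
python3 -m inch '[[[0,1,0],[0,0,0],24],[[0,1.5,0],[0,0,0],24],[[0,1.5,0],[0,0,0],24]]'
python3 -m inch '[[[0,1,0],[0,0,0],24],[[0,1,0],[0,0,0],24]]'
```

```text
time: 56.5
ee_pos: [0.6138, 0.1587, 0.104]
tcp_rot: [-89.9, -0.2, -2.0]
wrist_force: [-0.1, 0.3, -0.9]
opening: 0.029
time: 56.8
ee_pos: [0.6138, 0.1587, 0.1025]
tcp_rot: [-89.9, -0.2, -2.0]
wrist_force: [0.3, 0.2, -0.9]
opening: 0.0286
time: 57.1
ee_pos: [0.6138, 0.1586, 0.1008]
tcp_rot: [-90.0, -0.2, -2.0]
wrist_force: [-0.6, -0.1, -0.8]
opening: 0.0289
time: 57.3
ee_pos: [0.6137, 0.1587, 0.0996]
tcp_rot: [-90.0, -0.2, -2.0]
wrist_force: [-0.3, -1.1, -0.7]
opening: 0.0286
```

```bash
python3 -m inch '[[[0,0.7,0],[0,0,0],24],[[0,0.7,0],[0,0,0],24]]'
python3 -m inch '[[[0,0,0],[0,0,0],30],[[0,0,0],[0,0,0],34],[[0,0,0],[0,0,0],38],[[0,0,0],[0,0,0],42],[[0,0,0],[0,0,0],46],[[0,0,0],[0,0,0],46],[[0,0,0],[0,0,0],46],[[0,-10,0],[0,0,0],46],[[0,-35,0],[0,0,0],46],[[0,-70,0],[0,0,0],46],[[0,-95,40],[0,0,0],46],[[0,-100,80],[0,0,0],46],[[0,-100,80],[0,0,0],46],[[0,-100,80],[0,0,0],46]]'
python3 - <<'E'
from h import *
p=shot("wrist","k5"); t=shot("top","t5"); s=shot("side","s5")
for w,z in ((32,.107),(40,.094),(48,.081),(56,.068),(64,.055)):
  for n,q in (("w",p),("t",t),("s",s)):
    a=cent(q,f"wheel_{w}_c"); print(w,n,a and (a[0].round(1),a[1],onz(q,a[0],z).round(4)))
print(tile_now(t)); print(cur()[2]["wrist_force"])
for k in ("flux_jar_c","charcoal_block_c","wax_block_c"):
    a=cent(t,k);b=cent(s,k); print(k,a and onz(t,a[0],.02).round(3), b and onz(s,b[0],.02).round(3))
a=[cv2.resize(p["frame"][200:400,220:420,::-1],(400,400)),cv2.resize(s["frame"][230:330,220:320,::-1],(400,400))]
cv2.imwrite("pics/fin.png",np.hstack(a))
E
```

```text
time: 57.5
ee_pos: [0.6136, 0.1586, 0.0988]
tcp_rot: [-90.0, -0.2, -2.0]
wrist_force: [-0.7, 0.7, -1.1]
opening: 0.0289
time: 58.9
ee_pos: [0.6161, 0.2393, 0.1992]
tcp_rot: [-90.0, -0.2, -2.0]
wrist_force: [-0.3, -0.7, 0.1]
opening: 0.0463
32 w (array([318.6, 338.1]), 0.74, array([0.6136, 0.1628, 0.107 ]))
32 t (array([231. , 220.5]), 0.52, array([0.6127, 0.1601, 0.107 ]))
32 s (array([257.6, 264.8]), 0.69, array([0.6074, 0.1691, 0.107 ]))
40 w (array([319.2, 321.2]), 0.62, array([0.6144, 0.1697, 0.094 ]))
40 t (array([235.8, 223.5]), 0.52, array([0.6087, 0.1523, 0.094 ]))
40 s (array([258.4, 271.5]), 0.65, array([0.6003, 0.1765, 0.094 ]))
48 w (array([320.4, 307.2]), 0.72, array([0.6156, 0.175 , 0.081 ]))
48 t None
48 s (array([258.9, 276.8]), 0.63, array([0.5995, 0.1768, 0.081 ]))
56 w (array([319.4, 297.1]), 0.61, array([0.6149, 0.1777, 0.068 ]))
56 t (array([241.3, 234.2]), 0.62, array([0.5899, 0.1444, 0.068 ]))
56 s (array([258.6, 282.5]), 0.63, array([0.5985, 0.1804, 0.068 ]))
64 w (array([315.8, 285.7]), 0.78, array([0.612 , 0.1825, 0.055 ]))
64 t (array([238.3, 235.7]), 0.73, array([0.5884, 0.153 , 0.055 ]))
64 s (array([258.5, 288.6]), 0.61, array([0.5957, 0.1856, 0.055 ]))
(array([ 0.61293927,  0.15638365,  0.0425    , -0.03773968]), np.float64(0.45031156307992337), 0.89)
[ 0.88270475 -0.02822348  0.82604705]
flux_jar_c [0.732 0.049 0.02 ] [0.713 0.029 0.02 ]
charcoal_block_c [0.485 0.279 0.02 ] [0.467 0.322 0.02 ]
wax_block_c [ 0.449 -0.274  0.02 ] [ 0.438 -0.249  0.02 ]
```

View pics/fin.png

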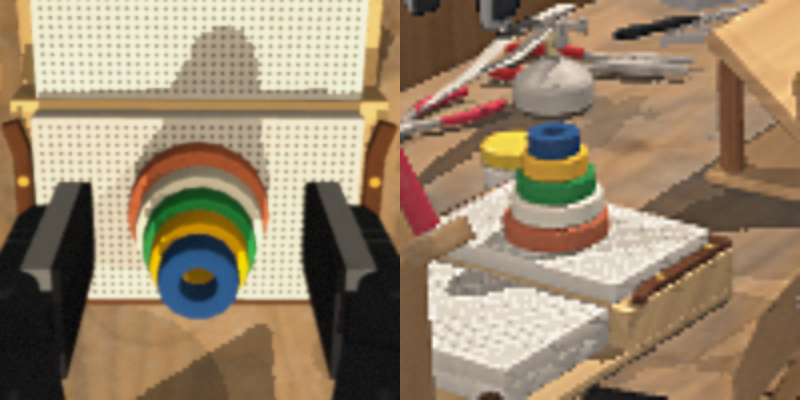

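The crops show the complete stack on the home tile, red, white, green, yellow, blue from the bottom up, flat and coaxial. The open fingers are well above it. Handing in.

```bash
python3 -c "
from workcell import bot
print(bot.job_done())"
```

```text
the job is handed in; nothing more can be done
None
```

I pushed the top tile along the landing until it met the end stop; the force rose to about 8 N. I then lifted all five wheels off their pegs and stacked them on the tile in order: red, white, green, yellow, blue from the bottom up. For the red wheel I leaned the hand 25° to stay clear of the handpiece beside the rack. The job was handed in at about 59 s, and no verdict was reported.

**Last checks:**
- **Tile:** it is about 1 mm from the estimated home position in the top camera.
- **Wheels:** they look flat, coaxial and in order in the last picture. Blue read about 4 mm from the tile's middle in that picture. Green, yellow and white read about 2–3 mm off when each was placed, and red about 2–4 mm. The limit is 9 mm.
- **Surroundings:** the jar and green block read as at the start in the top camera. The lower tiles were judged by eye only and still stood at their posts. The gripper was open and clear.

**Readings that disagreed:**
- **Wheel positions:** the wrist camera put the wheels 2–4 mm further towards +y than the top camera. In the last pass, the readings for the wheels partly hidden under others were not usable.
- **Black block:** the top camera read it about 2 cm away from its first reading (the limit is 2 cm), while the side camera read no change. The arm never came near it, so I take that as a poor detection.
- **Blue wheel:** it read about 5° tilted in the gripper before release, but looks flat in the last picture.

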